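# Put the coils and shield cans away in the parts drawer

## Task

The repair is done for tonight, so clear the loose parts into the parts chest: pull its drawer right out to the stop, put every red coil spool in the green-lined bay and every nickel shield can in the yellow-lined bay, side by side on the bay floor and not piled up, then push the drawer fully home. Leave the amber insulator and the ceramic capacitor by the magnifier undisturbed.

Things in the scene. Friction and masses are not known exactly. Their poses are not given: they have to be found in the camera images.
- coil1: red fibre coil spool: two square red end plates 36 x 36 x 5 mm with a copper winding 28 mm across between them, 36 mm tall over all, 50 g. Origin at the centre of its underside, z along its height, x and y square to the plate's edges. May be absent (None)
- coil1_mid (a point): the middle of coil1, 18 mm above its underside; same axes
- coil2: red fibre coil spool: two square red end plates 36 x 36 x 5 mm with a copper winding 28 mm across between them, 36 mm tall over all, 50 g. Origin at the centre of its underside, z along its height, x and y square to the plate's edges. May be absent (None)
- coil2_mid (a point): the middle of coil2, 18 mm above its underside; same axes
- coil3: red fibre coil spool: two square red end plates 36 x 36 x 5 mm with a copper winding 28 mm across between them, 36 mm tall over all, 50 g. Origin at the centre of its underside, z along its height, x and y square to the plate's edges. May be absent (None)
- coil3_mid (a point): the middle of coil3, 18 mm above its underside; same axes
- coil4: red fibre coil spool: two square red end plates 36 x 36 x 5 mm with a copper winding 28 mm across between them, 36 mm tall over all, 50 g. Origin at the centre of its underside, z along its height, x and y square to the plate's edges. May be absent (None)
- coil4_mid (a point): the middle of coil4, 18 mm above its underside; same axes
- can1: nickel valve shield can: a bright round can 32 mm across on a square foot plate 36 x 36 x 4 mm, 44 mm tall over all, 60 g. Origin at the centre of its underside, z along its height, x and y square to the foot's edges. May be absent (None)
- can1_mid (a point): the middle of can1, 22 mm above its underside; same axes
- can2: nickel valve shield can: a bright round can 32 mm across on a square foot plate 36 x 36 x 4 mm, 44 mm tall over all, 60 g. Origin at the centre of its underside, z along its height, x and y square to the foot's edges. May be absent (None)
- can2_mid (a point): the middle of can2, 22 mm above its underside; same axes
- can3: nickel valve shield can: a bright round can 32 mm across on a square foot plate 36 x 36 x 4 mm, 44 mm tall over all, 60 g. Origin at the centre of its underside, z along its height, x and y square to the foot's edges. May be absent (None)
- can3_mid (a point): the middle of can3, 22 mm above its underside; same axes
- chest: low wooden parts chest, fixed to the table, 180 mm deep (x), 350 mm wide (y), 110 mm high, with a single drawer whose dark front faces the robot (the chest's own -x). Origin at the centre of its underside
- drawer (a joint): how far the drawer is out, in m: 0 is fully home, 0.13 is its stop. It slides along the chest's own -x with about 2 N of friction and stays where it is left; it may start slightly ajar
- drawer_handle (a point): middle of the brass bar handle, 76 mm above the table: a level bar about 110 mm long (along the chest's y), standing 35 mm out from the drawer front; moves with the drawer; axes as the chest's
- green_bay (a point): centre of the floor of the green-lined bay, the part of the drawer on the chest's -y side, 40 mm above the table; moves with the drawer, axes as the chest's. Inside 130 mm (x) by 170 mm (y), walls 45 mm high, 6 mm thick (front 14 mm thick, 57 mm high). At the stop the whole bay is just clear of the chest; parts over 55 mm above the bay floor would not go in
- yellow_bay (a point): centre of the floor of the yellow-lined bay, the part of the drawer on the chest's +y side; 139 mm wide (y), otherwise like the green bay; the two are parted by a 6 mm wall
- insulator: chunky amber glass insulator, 48 mm across, 50 mm tall, loose; origin at the centre of its underside. Not to be disturbed
- capacitor: white ceramic variable capacitor with metal vanes, 44 x 36 mm, 39 mm tall, with a short brass shaft on its -x side, loose; origin at the centre of its underside. Not to be disturbed
- magnifier: brass swing-arm magnifier, fixed: origin on the table under the centre of the lens, a disc 108 mm across 130 mm above the table; its round foot (90 mm) stands at (80, -200) mm and its arm rises to 170 mm

How it is judged:
On the way, in this order (a step that is already met when the one before it is completed fails the run):
1. the drawer is pulled out to its stop (value of joint drawer above 0.122 m), for 0.2 s.
2. every coil lies in the green bay and every can in the yellow bay, with the drawer still well out (x of coil1_mid in the frame of green_bay between -0.06 and 0.06 m and y of coil1_mid in the frame of green_bay between -0.082 and 0.082 m and z of coil1_mid in the frame of green_bay between 0.005 and 0.036 m and x of coil2_mid in the frame of green_bay between -0.06 and 0.06 m and y of coil2_mid in the frame of green_bay between -0.082 and 0.082 m and z of coil2_mid in the frame of green_bay between 0.005 and 0.036 m and x of coil3_mid in the frame of green_bay between -0.06 and 0.06 m and y of coil3_mid in the frame of green_bay between -0.082 and 0.082 m and z of coil3_mid in the frame of green_bay between 0.005 and 0.036 m and x of coil4_mid in the frame of green_bay between -0.06 and 0.06 m and y of coil4_mid in the frame of green_bay between -0.082 and 0.082 m and z of coil4_mid in the frame of green_bay between 0.005 and 0.036 m and x of can1_mid in the frame of yellow_bay between -0.06 and 0.06 m and y of can1_mid in the frame of yellow_bay between -0.066 and 0.066 m and z of can1_mid in the frame of yellow_bay between 0.005 and 0.036 m and x of can2_mid in the frame of yellow_bay between -0.06 and 0.06 m and y of can2_mid in the frame of yellow_bay between -0.066 and 0.066 m and z of can2_mid in the frame of yellow_bay between 0.005 and 0.036 m and x of can3_mid in the frame of yellow_bay between -0.06 and 0.06 m and y of can3_mid in the frame of yellow_bay between -0.066 and 0.066 m and z of can3_mid in the frame of yellow_bay between 0.005 and 0.036 m and value of joint drawer above 0.09 m), for 0.2 s.
3. the drawer is pushed fully home (value of joint drawer below 0.008 m), for 0.2 s.
At the end, for the whole second after the job is handed in: The drawer is home (within 8 mm); the middle of every coil present is inside the green bay and that of every can inside the yellow bay (within 60 mm of the bay's centre along x, 82 mm (green) or 66 mm (yellow) along y, 5 to 36 mm above its floor). Standing or lying does not matter (x of coil1_mid in the frame of green_bay between -0.06 and 0.06 m and y of coil1_mid in the frame of green_bay between -0.082 and 0.082 m and z of coil1_mid in the frame of green_bay between 0.005 and 0.036 m and x of coil2_mid in the frame of green_bay between -0.06 and 0.06 m and y of coil2_mid in the frame of green_bay between -0.082 and 0.082 m and z of coil2_mid in the frame of green_bay between 0.005 and 0.036 m and x of coil3_mid in the frame of green_bay between -0.06 and 0.06 m and y of coil3_mid in the frame of green_bay between -0.082 and 0.082 m and z of coil3_mid in the frame of green_bay between 0.005 and 0.036 m and x of coil4_mid in the frame of green_bay between -0.06 and 0.06 m and y of coil4_mid in the frame of green_bay between -0.082 and 0.082 m and z of coil4_mid in the frame of green_bay between 0.005 and 0.036 m and x of can1_mid in the frame of yellow_bay between -0.06 and 0.06 m and y of can1_mid in the frame of yellow_bay between -0.066 and 0.066 m and z of can1_mid in the frame of yellow_bay between 0.005 and 0.036 m and x of can2_mid in the frame of yellow_bay between -0.06 and 0.06 m and y of can2_mid in the frame of yellow_bay between -0.066 and 0.066 m and z of can2_mid in the frame of yellow_bay between 0.005 and 0.036 m and x of can3_mid in the frame of yellow_bay between -0.06 and 0.06 m and y of can3_mid in the frame of yellow_bay between -0.066 and 0.066 m and z of can3_mid in the frame of yellow_bay between 0.005 and 0.036 m and value of joint drawer below 0.008 m); the robot touches nothing.
It fails at once if the insulator is disturbed (moved over 30 mm or tipped over) (distance of insulator from where it was at the start of the episode above 0.03 m or angle between insulator's own z axis and vertical above 0.6 rad).
It fails at once if the capacitor is disturbed (moved over 30 mm or tipped over) (distance of capacitor from where it was at the start of the episode above 0.03 m or angle between capacitor's own z axis and vertical above 0.6 rad).
Of coil1, coil2, coil3, coil4, can1, can2, can3 only 5 to 7 are there at a start; the rules pass over those that are not, and their reading is None.
At some moment in a run one of coil1, coil2, coil3, coil4, can1, can2, can3 may be knocked a few centimetres aside while the robot is not near it.
Once in a run the grip may slacken for a moment while it holds something.
It also fails if it takes over 210 s, if anything falls off the work surface, if the arm or the gripper's body presses on something with over 40 N, if the wrist force passes 120 N, or if a joint passes its speed limit or range.

## Robot

A 6-joint arm with a two-finger parallel gripper is mounted at the origin on the work surface. World frame = base frame: x ahead of the robot, y to its left, z up, the work surface at z = 0. Lengths are in m, angles in rad, forces in N, time in s.
With the tool pointing down it reaches from about 0.275 to 0.75 m from the base axis. Payload 10.2 kg.
Tool frame: the origin (TCP) lies midway between the tips of the shut fingers; the grasp point (between the pads) lies 19 mm behind it (env.grip_depth is the distance from the TCP to the grasp point, in m); z points along the fingers, y is the line along which they close (so a half turn about z gives the same grasp; the last joint's range is limited). The gripper opens to 85 mm and grips with 20 to 120 N. Pads are 22 mm wide; open, the fingers measure 114 mm over their backs; the gripper's body (76 mm by 85 mm) begins 54 mm behind the grasp point. The pads swing forward as they close: fully open they stand 13 mm farther back than shut.
Start: joints at [-1.561, 0.313, 1.498, -0, 1.331, -0.223], TCP at [0.121, -0.511, 0.231] pointing down, gripper open.
Joint ranges: [-2.94, 2.94], [-0.97, 2.17], [0.19, 2.56], [-1.23, 4.37], [0.02, 3.11], [-2.88, 2.88]. Speed limits (rad/s): [2.39, 2.39, 3.01, 3.14, 3.14, 3.14].

## Interface

Orientations are given as a unit quaternion [x, y, z, w].
In Python, from rig import env, viewer, find_in, silhouettes, tip_of gives the robot as it stands. The module is installed in compiled form; this text tells all that it offers.
- The arm moves only by the tool arm_command, never from a script. Its argument "deltas" is a list of rows, each an object of numbers: "jaw": the opening, from 0 (shut) to 1 (fully open); "dx", "dy", "dz": the shift along the tool's x, y, z in mm; "rx", "ry", "rz": the turn, a rotation vector about the tool's x, y, z in degrees. In form: [{"jaw": .., "dx": .., "dy": .., "dz": .., "rx": .., "ry": .., "rz": ..}, ...]. A call has 1 to 12 rows; each row is the pose to reach, as a shift and turn from the pose commanded when the call began, along the tool's axes at that moment; what a row does not reach only later rows make up. A row lasts 1/8 s, in which the tool goes at most 62.5 mm and 10.7 degrees, less where a joint would pass 70% of its speed; a pose out of reach is approached as far as the arm can. A call with a gripper value outside its range is refused whole. The fingers move at their own pace and stop on an object; "force" is the grip in N (left out, the last holds). Time passes only in rows, so rows that repeat a pose let the fingers close. It gives the time, the measured TCP pose, the force, the opening and the grip force at its end, in the units of the state.
- env.sense(): the state, without advancing time (a new reading comes with each control period).
- viewer.grab_frame(name): name is "side" or "top"; returns the picture (420x560x3 uint8, red, green, blue); there is no depth.
- viewer.calibration(name): a dict with "fx", "fy", "cx", "cy" (pixels), "R" (3x3) and "t" (3): a world point X has camera coordinates R X + t. Camera axes: x right, y down, z forward; pixel columns grow to the right and rows downward; lengths in m; the calibration is good to about 2 mm. A picture is of the moment at which its call begins. calibration takes no time and is no camera call.
- env.hand_in(): hands the job in; it is judged then, once.
Trained networks look in the newest picture that a camera, given by its name, has taken for a name from the list of things; names that differ only in an ending like _2 or _b are one class to them, and where a whole thing is asked for, a point or a joint stands for the part that bears it (a point fixed in the world has none). Each returns a list of dicts, best first, with "score" (0 to 1); they miss things now and then, are a little off and sometimes report something else, mostly with a low value. They report only what shows in the picture. A call takes as long as a camera call.
- find_in(name, camera): "bbox" ([centre column, centre row, width, height] as shares, 0 to 1, of the picture: columns of its width, rows of its height, round what is visible of it).
- silhouettes(name, camera): "mask" (420x560 bool, what is visible of it) and "bbox" ([centre column, centre row, width, height] as shares, 0 to 1, of the picture: columns of its width, rows of its height, round what is visible of it).
- tip_of(name, camera): "location" ([column, row] as shares, 0 to 1, of the picture: columns of its width, rows of its height: a listed point, or the origin of a listed thing).
The state is a dict: "time_s": time; "q": joint angles; "qd": joint speeds; "joint_torque": joint torques, N m; "position": TCP position; "ee_rot": TCP orientation; "ft_force": force on the tool from outside, world axes, zero at the start; "moment": the same for the moment, N m; "gripper_width": finger opening in m; "grip_force": force on a finger pad.
Only numpy, scipy, OpenCV 4.12 (cv2) and the standard library are available. Lean on these libraries where they do the work, as an engineer would, in place of code of your own. Each camera call takes 0.05 s, during which the arm holds its last target. There are 200 camera calls.

## Working session

There is one attempt and no reset: what is moved stays moved. The work goes in short steps, Python scripts to look and compute and a tool call to move; the robot and the scene stay as the last step left them, time stands still between calls to the robot, and variables do not carry over. Pictures are saved under pics/ and viewed, at most 14 in all, crops included, and the job is handed in when it is done.

Besides the shell and the picture viewer there is one more tool, called after "Call:" by a JSON object that holds its "api" and its "payload". arm_command: Moves the arm, as the interface text tells. Its arguments: {"type":"object","properties":{"deltas":{"type":"array","items":{"type":"object","properties":{"jaw":{"type":"number"},"dx":{"type":"number"},"dy":{"type":"number"},"dz":{"type":"number"},"rx":{"type":"number"},"ry":{"type":"number"},"rz":{"type":"number"}}}},"force":{"type":"number"}},"required":["deltas"]}

```bash
mkdir -p pics; cat > h.py <<'E'
import numpy as np, cv2
from rig import env, viewer, find_in, silhouettes, tip_of
from scipy.spatial.transform import Rotation as Ro
def snap(c,f=None):
    im=viewer.grab_frame(c)
    if f: cv2.imwrite('pics/'+f,im[:,:,::-1])
    return im
def ray(c,u,v):
    k=viewer.calibration(c);R=np.array(k['R']);t=np.array(k['t'])
    d=R.T@np.array([(u-k['cx'])/k['fx'],(v-k['cy'])/k['fy'],1]);return -R.T@t,d
def atz(c,u,v,z):
    o,d=ray(c,u,v);return (o+d*(z-o[2])/d[2])
def proj(c,X):
    k=viewer.calibration(c);p=np.array(k['R'])@np.array(X)+np.array(k['t'])
    return np.array([k['fx']*p[0]/p[2]+k['cx'],k['fy']*p[1]/p[2]+k['cy']])
def tri(a,b):
    (o1,d1),(o2,d2)=ray('side',*a),ray('top',*b)
    s=np.linalg.lstsq(np.c_[d1,-d2],o2-o1,rcond=None)[0]
    p,q=o1+d1*s[0],o2+d2*s[1];return (p+q)/2,np.linalg.norm(p-q)
def state():
    s=env.sense();print('t',round(s['time_s'],2),'p',np.round(s['position'],4),'w',round(s['gripper_width'],4),'gf',round(s['grip_force'],1),'f',np.round(s['ft_force'],1));print('R',np.round(Ro.from_quat(s['ee_rot']).as_matrix(),3).tolist());return s
E
cat > a.py <<'E'
from h import *
state()
for c in('side','top'):
    snap(c,c+'0.png');k=viewer.calibration(c);print(c,'cam at',np.round(-np.array(k['R']).T@np.array(k['t']),3))
for n in('coil1_mid','can1_mid','drawer_handle','green_bay','yellow_bay','insulator','capacitor','chest'):
    for c in('side','top'):
        print(n,c,[(round(r['score'],2),(np.array(r['location'])*[560,420]).round(1).tolist()) for r in tip_of(n,c)])
E
python3 a.py
```

```text
t 0.0 p [ 0.1211 -0.5106  0.2307] w 0.0854 gf 0.0 f [ 0.3 -0.4 -0.1]
R [[0.973, 0.231, -0.0], [0.231, -0.973, 0.001], [0.0, -0.001, -1.0]]
side cam at [ 0.417 -0.802  0.594]
top cam at [ 0.493 -0.106  1.042]
coil1_mid side [(0.66, [283.9, 242.9])]
coil1_mid top [(0.67, [165.3, 177.7]), (0.56, [300.9, 211.5])]
can1_mid side [(0.58, [206.9, 252.4]), (0.38, [308.3, 348.9])]
can1_mid top [(0.57, [293.5, 283.7]), (0.4, [170.6, 230.8])]
drawer_handle side [(0.57, [229.6, 158.7]), (0.51, [307.7, 346.8]), (0.31, [305.1, 347.0])]
drawer_handle top [(0.82, [167.2, 233.9])]
green_bay side [(0.86, [286.2, 169.7])]
green_bay top []
yellow_bay side [(0.77, [257.6, 145.0]), (0.2, [230.3, 156.6])]
yellow_bay top [(0.6, [302.4, 162.1])]
insulator side [(0.96, [341.9, 244.8]), (0.46, [207.1, 249.4])]
insulator top [(0.34, [339.9, 269.3])]
capacitor side [(0.65, [365.1, 276.9])]
capacitor top [(0.69, [346.1, 159.8])]
chest side [(0.59, [280.7, 164.8])]
chest top [(0.82, [162.5, 178.9])]
```

View pics/side0.png

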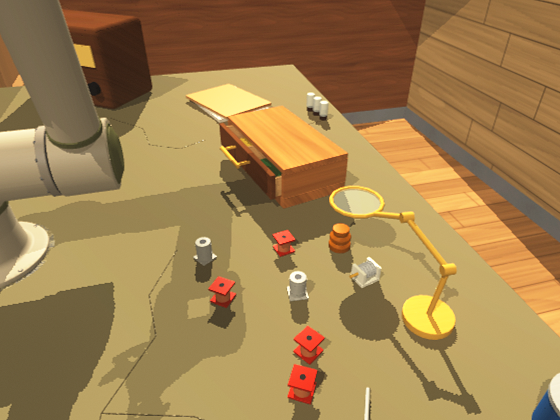

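View pics/top0.png

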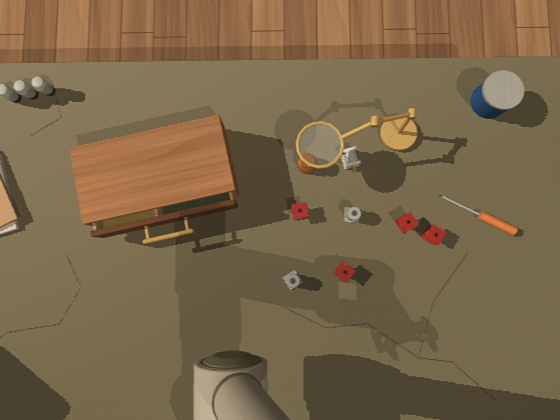

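The side view shows four coils at (284,243), (222,292), (309,344), (302,383), two cans at (205,251), (298,286), the insulator at (340,238) and the capacitor at (366,272). In the top view the handle bar runs from (144,240) to (193,234), and the drawer is slightly ajar.

```bash
cat > fit.py <<'E'
from h import *
from scipy.optimize import minimize
def model(kind):
    s=.018;sq=np.array([[s,s],[s,-s],[-s,-s],[-s,s]])
    if kind=='coil': return np.vstack([np.c_[sq,np.full(4,z)] for z in(0,.036)])
    a=np.linspace(0,2*np.pi,24);ci=.016*np.c_[np.cos(a),np.sin(a)]
    return np.vstack([np.c_[sq,np.full(4,0)],np.c_[sq,np.full(4,.004)],np.c_[ci,np.full(24,.044)]])
def hullmask(uv):
    m=np.zeros((840*2,1120*2),np.uint8)  # 4x
    cv2.fillConvexPoly(m,cv2.convexHull((uv*4+1.5).round().astype(np.int32)),1);return m
def fit(kind,masks,x0):
    P=model(kind)
    M={}
    for c,m in masks.items():
        p=np.argwhere(m)[:,::-1].astype(np.float32);h=cv2.convexHull(p)[:,0]
        # pixel centres -> pad by half a pixel
        h=np.vstack([h+d for d in([.5,.5],[.5,-.5],[-.5,.5],[-.5,-.5])]);M[c]=hullmask(h)
    def cost(v):
        R=Ro.from_euler('z',v[3]*10).as_matrix();X=P@R.T+v[:3];e=0
        for c in M:
            h=hullmask(np.array([proj(c,x) for x in X]));e+=1-(h&M[c]).sum()/max(1,(h|M[c]).sum())
        return e
    best=None
    for y in np.arange(0,90,30):
        r=minimize(cost,[*x0,np.radians(y)/10],method='Nelder-Mead',options=dict(initial_simplex=np.array([[*x0,np.radians(y)/10]]+[list(np.array([*x0,np.radians(y)/10])+d) for d in np.diag([.005,.005,.005,.04])]),maxfev=120))
        if best is None or r.fun<best.fun:best=r
    return best.x[:3],np.degrees(best.x[3]*10)%90,best.fun
def objs(kind,cams=('side','top'),zmid=None,regs=None):
    zm=dict(coil=.018,can=.022)[kind] if zmid is None else zmid
    L={c:[(r['score'],r['mask'],atz(c,*np.argwhere(r['mask']).mean(0)[::-1],zm)) for r in silhouettes(kind+'1',c) if r['mask'].sum()>20 and r['score']>.2] for c in cams}
    return L
def report(kind):
    L=objs(kind);out=[]
    for s,m,p in L['top']:
        near=[(np.linalg.norm(q[:2]-p[:2]),m2) for _,m2,q in L['side']]
        d,m2=min(near,key=lambda a:a[0]) if near else (9,None)
        if d<.03:
            x,y,e=fit(kind,dict(top=m,side=m2),[p[0],p[1],0]);out.append((x,y));print(kind,round(s,2),'xyz',x.round(4),'yaw',round(y,1),'err',round(e,2))
        else: print(kind,round(s,2),'top only',p.round(4))
    for s,m,p in L['side']:
        if not L['top'] or min(np.linalg.norm(q[:2]-p[:2]) for _,_,q in L['top'])>.03: print(kind,round(s,2),'side only',p.round(4))
    return out
E
cat > b.py <<'E'
from fit import *
for c in('side','top'):snap(c)
report('coil');report('can')
print('handle',tri((229.6,158.7),(167.2,236)))
a,b=atz('top',144,241,.076),atz('top',193,234.5,.076);print('bar',a,b,np.linalg.norm(a-b))
for uv in((71,176),(220,118),(236,186),(83,222)):print('chest top',atz('top',*uv,.11).round(4))
print('ins',atz('top',306,162,.025),atz('side',341,240,.025));print('cap',atz('top',350,158,.02),atz('side',366,272,.02))
k=viewer.calibration('side');print(k)
E
python3 b.py
```

```text
Traceback (most recent call last):
  File "b.py", line 3, in <module>
    report('coil');report('can')
    ~~~~~~^^^^^^^^
  File "fit.py", line 38, in report
    x,y,e=fit(kind,dict(top=m,side=m2),[p[0],p[1],0]);out.append((x,y));print(kind,round(s,2),'xyz',x.round(4),'yaw',round(y,1),'err',round(e,2))
          ~~~^^^^^^^^^^^^^^^^^^^^^^^^^^^^^^^^^^^^^^^^
  File "fit.py", line 25, in fit
    r=minimize(cost,[*x0,np.radians(y)/10],method='Nelder-Mead',options=dict(initial_simplex=np.array([[*x0,np.radians(y)/10]]+[list(np.array([*x0,np.radians(y)/10])+d) for d in np.diag([.005,.005,.005,.04])]),maxfev=120))
  File "fit.py", line 21, in cost
    h=hullmask(np.array([proj(c,x) for x in X]));e+=1-(h&M[c]).sum()/max(1,(h|M[c]).sum())
                         ~~~~^^^^^
  File "h.py", line 14, in proj
    k=viewer.calibration(c);p=np.array(k['R'])@np.array(X)+np.array(k['t'])
ValueError: time passes only in moves, steps and waits
```

```bash
python3 - <<'E'
s=open('h.py').read()
s=s.replace("def snap","CAL={c:viewer.calibration(c) for c in('side','top')}\ndef snap").replace("k=viewer.calibration(c)","k=CAL[c]")
open('h.py','w').write(s)
s=open('b.py').read().replace("k=viewer.calibration('side');print(k)","");open('b.py','w').write(s)
s=open('fit.py').read().replace("np.zeros((840*2,1120*2)","np.zeros((1680,2240)");open('fit.py','w').write(s)
E
time python3 b.py
```

```text
coil 0.8 xyz [ 0.5726 -0.3968 -0.0029] yaw 30.8 err 0.13
coil 0.59 xyz [ 0.6016 -0.137  -0.0035] yaw 3.6 err 0.15
coil 0.58 xyz [ 0.542  -0.4614 -0.0023] yaw 58.2 err 0.15
coil 0.49 xyz [ 0.4542 -0.2444 -0.0022] yaw 51.0 err 0.16
can 0.7 xyz [ 0.593  -0.267  -0.0042] yaw 82.8 err 0.14
can 0.65 xyz [ 0.4343 -0.12   -0.0035] yaw 31.2 err 0.17
can 0.38 top only [ 0.7309 -0.2634  0.022 ]
handle (array([0.5402082 , 0.17012184, 0.06653774]), np.float64(0.0010167493179111908))
bar [0.52802018 0.22096669 0.076     ] [0.54237766 0.10787617 0.076     ] 0.11399825318724699
chest top [0.6747 0.38   0.11  ]
chest top [0.8063 0.0428 0.11  ]
chest top [0.6489 0.0053 0.11  ]
chest top [0.57   0.3481 0.11  ]
ins [ 0.72148341 -0.15649125  0.025     ] [ 0.71969241 -0.17036148  0.025     ]
cap [ 0.73169851 -0.26518243  0.02      ] [ 0.73301141 -0.26908549  0.02      ]
real	0m21.479s
user	0m13.767s
sys	0m5.669s
```

```bash
python3 - <<'E'
import cv2,numpy as np
im=cv2.imread('pics/top0.png')
a=cv2.resize(im[105:255,55:255],None,fx=4,fy=4,interpolation=cv2.INTER_CUBIC)
cv2.imwrite('pics/c1.png',a)
E
```

```text
(no output)
```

View pics/c1.png

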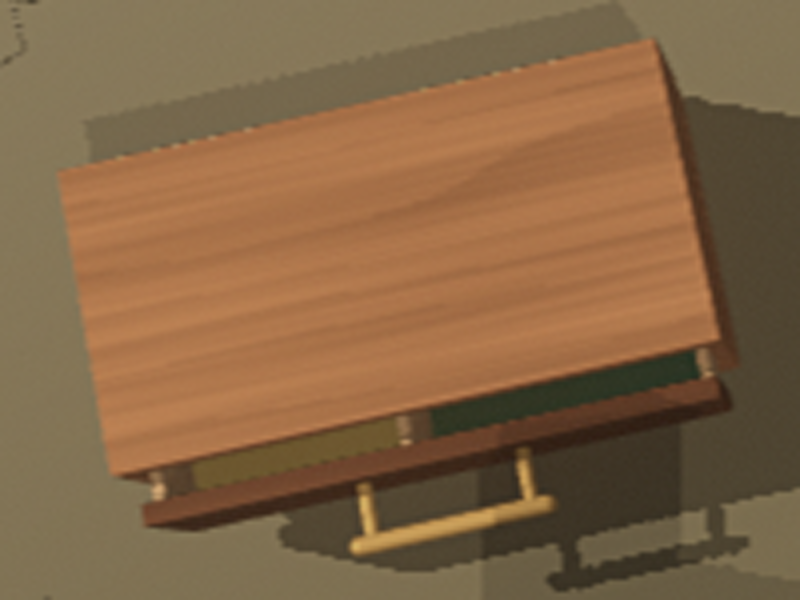

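The crop shows the chest top corners at (58,170), (655,40), (720,345), (110,475) and the handle bar from (352,547) to (552,503), with a 3–4 cm gap showing both bays.

```bash
python3 - <<'E'
from h import *
f=lambda u,v,z:atz('top',55+u/4-.4,105+v/4-.4,z)
C=np.array([f(*p,.11) for p in((58,170),(655,40),(720,345),(110,475))]);print(C.round(4))
H=np.array([f(*p,.08) for p in((352,547),(552,503))]);print(H.round(4),np.linalg.norm(H[0]-H[1]))
P=np.array([[.09,.175],[.09,-.175],[-.09,-.175],[-.09,.175]])
c=C[:,:2].mean(0);A=(C[:,:2]-c).T@P;th=np.arctan2(A[1,0]-A[0,1],A[0,0]+A[1,1])
R=np.array([[np.cos(th),-np.sin(th)],[np.sin(th),np.cos(th)]]);print('c',c,'yaw',np.degrees(th),'res',(C[:,:2]-c-P@R.T).round(4))
h=H[:,:2].mean(0);print('handle in chest',R.T@(h-c))
d=H[0,:2]-H[1,:2];print('bar yaw',np.degrees(np.arctan2(-d[0],d[1])))
E
```

```text
[[0.7417 0.3875 0.11  ]
 [0.8144 0.0466 0.11  ]
 [0.6379 0.0083 0.11  ]
 [0.5669 0.35   0.11  ]]
[[0.5271 0.2228 0.08  ]
 [0.5517 0.1081 0.08  ]] 0.11736520770478259
c [0.69022698 0.19811977] yaw 11.948996668511699 res [[-0.0004 -0.0005]
 [-0.0002  0.0011]
 [-0.0005  0.0001]
 [ 0.001  -0.0007]]
handle in chest [-0.15432828 -0.00073796]
bar yaw 12.105889166924818
```

```bash
cat > go.py <<'E'
import sys
from h import *
def go(x,y,z,ty=None):
    s=env.sense();p=np.array(s['position']);R=Ro.from_quat(s['ee_rot']).as_matrix()
    d=R.T@(np.array([x,y,z])-p)*1000
    out=f"dx {d[0]:.1f} dy {d[1]:.1f} dz {d[2]:.1f}"
    if ty is not None:
        cur=np.degrees(np.arctan2(R[1,1],R[0,1]))
        for k in(0,180):
            e=(ty+k-cur+180)%360-180;out+=f" | rz {-e:.1f} (q6 now {s['q'][5]:.2f})"
        e=(ty-cur+180)%360-180
    print(out)
if __name__=='__main__':
    state();a=[float(v) for v in sys.argv[1:]]
    for i in range(0,len(a),4): go(*a[i:i+4])
E
python3 go.py .539 .1655 .18 12 .539 .1655 .057 12
```

```text
t 1.4 p [ 0.1211 -0.5108  0.2313] w 0.0852 gf 0.0 f [ 0.3  0.1 -0. ]
R [[0.973, 0.231, 0.0], [0.231, -0.973, 0.0], [0.0, -0.0, -1.0]]
dx 562.6 dy -561.7 dz 51.3 | rz -88.7 (q6 now -0.22) | rz 91.3 (q6 now -0.22)
dx 562.6 dy -561.7 dz 174.3 | rz -88.7 (q6 now -0.22) | rz 91.3 (q6 now -0.22)
```

Call:
{"api": "arm_command", "payload": {"deltas": [{"jaw": 0.25, "dx": 62, "dy": -62, "dz": 5, "rz": -10}, {"jaw": 0.25, "dx": 110, "dy": -110, "dz": 10, "rz": -18}, {"jaw": 0.25, "dx": 155, "dy": -155, "dz": 15, "rz": -25}, {"jaw": 0.25, "dx": 200, "dy": -200, "dz": 20, "rz": -32}, {"jaw": 0.25, "dx": 245, "dy": -245, "dz": 25, "rz": -40}, {"jaw": 0.25, "dx": 290, "dy": -290, "dz": 30, "rz": -48}, {"jaw": 0.25, "dx": 335, "dy": -335, "dz": 35, "rz": -56}, {"jaw": 0.25, "dx": 380, "dy": -380, "dz": 40, "rz": -64}, {"jaw": 0.25, "dx": 425, "dy": -425, "dz": 45, "rz": -72}, {"jaw": 0.25, "dx": 470, "dy": -470, "dz": 51, "rz": -80}, {"jaw": 0.25, "dx": 515, "dy": -515, "dz": 51, "rz": -88}, {"jaw": 0.25, "dx": 560, "dy": -560, "dz": 51, "rz": -88.7}], "force": 40}}

```text
validation failed for argument at $.de...
```

```bash
python3 go.py .539 .1655 .18 12 .539 .1655 .057 12
```

```text
t 1.4 p [ 0.1211 -0.5108  0.2313] w 0.0852 gf 0.0 f [ 0.3  0.1 -0. ]
R [[0.973, 0.231, 0.0], [0.231, -0.973, 0.0], [0.0, -0.0, -1.0]]
dx 562.6 dy -561.7 dz 51.3 | rz -88.7 (q6 now -0.22) | rz 91.3 (q6 now -0.22)
dx 562.6 dy -561.7 dz 174.3 | rz -88.7 (q6 now -0.22) | rz 91.3 (q6 now -0.22)
```

Call:
{"api": "arm_command", "payload": {"deltas": [{"jaw": 0.25, "dx": 62, "dy": -62, "dz": 5, "rx": 0, "ry": 0, "rz": -10}], "force": 40}}

```text
time_s: 1.52
position: [0.153, -0.4588, 0.2272]
ee_rot: [0.979, 0.203, -0.0, 0.0]
ft_force: [0.9, 0.3, -0.1]
gripper_width: 0.0702
grip_force: 0.0
```

```bash
python3 go.py .539 .1655 .18 12 .539 .1655 .057 12
```

```text
t 1.52 p [ 0.153  -0.4588  0.2272] w 0.0702 gf 0.0 f [ 0.9  0.3 -0.1]
R [[0.918, 0.397, -0.0], [0.397, -0.918, -0.0], [-0.0, 0.0, -1.0]]
dx 601.9 dy -420.0 dz 46.9 | rz -78.6 (q6 now -0.33) | rz 101.4 (q6 now -0.33)
dx 601.9 dy -420.0 dz 169.9 | rz -78.6 (q6 now -0.33) | rz 101.4 (q6 now -0.33)
```

Call:
{"api": "arm_command", "payload": {"deltas": [{"jaw": 0.25, "dx": 301, "dy": -210, "dz": 20, "rx": 0, "ry": 0, "rz": -10}, {"jaw": 0.25, "dx": 301, "dy": -210, "dz": 20, "rx": 0, "ry": 0, "rz": -20}, {"jaw": 0.25, "dx": 301, "dy": -210, "dz": 20, "rx": 0, "ry": 0, "rz": -30}, {"jaw": 0.25, "dx": 301, "dy": -210, "dz": 20, "rx": 0, "ry": 0, "rz": -40}, {"jaw": 0.25, "dx": 602, "dy": -420, "dz": 47, "rx": 0, "ry": 0, "rz": -50}, {"jaw": 0.25, "dx": 602, "dy": -420, "dz": 47, "rx": 0, "ry": 0, "rz": -60}, {"jaw": 0.25, "dx": 602, "dy": -420, "dz": 47, "rx": 0, "ry": 0, "rz": -70}, {"jaw": 0.25, "dx": 602, "dy": -420, "dz": 47, "rx": 0, "ry": 0, "rz": -78.6}, {"jaw": 0.25, "dx": 602, "dy": -420, "dz": 47, "rx": 0, "ry": 0, "rz": -78.6}, {"jaw": 0.25, "dx": 602, "dy": -420, "dz": 47, "rx": 0, "ry": 0, "rz": -78.6}, {"jaw": 0.25, "dx": 602, "dy": -420, "dz": 47, "rx": 0, "ry": 0, "rz": -78.6}, {"jaw": 0.25, "dx": 602, "dy": -420, "dz": 47, "rx": 0, "ry": 0, "rz": -78.6}]}}

```text
time_s: 3.02
position: [0.541, 0.1687, 0.1804]
ee_rot: [0.629, 0.777, 0.0, 0.0]
ft_force: [1.2, -0.4, 1.1]
gripper_width: 0.0214
grip_force: 0.0
```

```bash
python3 go.py .539 .1655 .18 12 .539 .1655 .057 12
```

```text
t 3.02 p [0.541  0.1687 0.1804] w 0.0214 gf 0.0 f [ 1.2 -0.4  1.1]
R [[-0.208, 0.978, 0.0], [0.978, 0.208, -0.0], [-0.0, 0.0, -1.0]]
dx -2.7 dy -2.6 dz 0.4 | rz 0.0 (q6 now -0.11) | rz -180.0 (q6 now -0.11)
dx -2.7 dy -2.6 dz 123.4 | rz 0.0 (q6 now -0.11) | rz -180.0 (q6 now -0.11)
```

Call:
{"api": "arm_command", "payload": {"deltas": [{"jaw": 0.25, "dx": -3, "dy": -2.6, "dz": 30, "rx": 0, "ry": 0, "rz": 0}, {"jaw": 0.25, "dx": -3, "dy": -2.6, "dz": 70, "rx": 0, "ry": 0, "rz": 0}, {"jaw": 0.25, "dx": -3, "dy": -2.6, "dz": 100, "rx": 0, "ry": 0, "rz": 0}, {"jaw": 0.25, "dx": -3, "dy": -2.6, "dz": 123, "rx": 0, "ry": 0, "rz": 0}, {"jaw": 0.25, "dx": -3, "dy": -2.6, "dz": 123, "rx": 0, "ry": 0, "rz": 0}, {"jaw": 0, "dx": -3, "dy": -2.6, "dz": 123, "rx": 0, "ry": 0, "rz": 0}, {"jaw": 0, "dx": -3, "dy": -2.6, "dz": 123, "rx": 0, "ry": 0, "rz": 0}, {"jaw": 0, "dx": -3, "dy": -2.6, "dz": 123, "rx": 0, "ry": 0, "rz": 0}, {"jaw": 0, "dx": -3, "dy": -2.6, "dz": 123, "rx": 0, "ry": 0, "rz": 0}], "force": 40}}

```text
time_s: 4.15
position: [0.5387, 0.163, 0.0584]
ee_rot: [0.63, 0.777, 0.0, 0.001]
ft_force: [1.1, 0.7, 1.1]
gripper_width: 0.0097
grip_force: 39.4
```

Call:
{"api": "arm_command", "payload": {"deltas": [{"jaw": 0, "dx": 0, "dy": -20, "dz": 0, "rx": 0, "ry": 0, "rz": 0}, {"jaw": 0, "dx": 0, "dy": -40, "dz": 0, "rx": 0, "ry": 0, "rz": 0}, {"jaw": 0, "dx": 0, "dy": -60, "dz": 0, "rx": 0, "ry": 0, "rz": 0}, {"jaw": 0, "dx": 0, "dy": -80, "dz": 0, "rx": 0, "ry": 0, "rz": 0}, {"jaw": 0, "dx": 0, "dy": -90, "dz": 0, "rx": 0, "ry": 0, "rz": 0}, {"jaw": 0, "dx": 0, "dy": -96, "dz": 0, "rx": 0, "ry": 0, "rz": 0}, {"jaw": 0, "dx": 0, "dy": -96, "dz": 0, "rx": 0, "ry": 0, "rz": 0}]}}

```text
time_s: 5.03
position: [0.4445, 0.1423, 0.0584]
ee_rot: [0.63, 0.777, -0.0, 0.001]
ft_force: [-1.8, -5.5, 3.8]
gripper_width: 0.0096
grip_force: 40.9
```

Call:
{"api": "arm_command", "payload": {"deltas": [{"jaw": 0, "dx": 0, "dy": -3, "dz": 0, "rx": 0, "ry": 0, "rz": 0}, {"jaw": 0, "dx": 0, "dy": -5, "dz": 0, "rx": 0, "ry": 0, "rz": 0}, {"jaw": 0, "dx": 0, "dy": -5, "dz": 0, "rx": 0, "ry": 0, "rz": 0}]}}

```text
time_s: 5.4
position: [0.4402, 0.1414, 0.0584]
ee_rot: [0.63, 0.777, 0.0, 0.001]
ft_force: [2.3, -5.6, 0.6]
gripper_width: 0.0095
grip_force: 40.7
```

Call:
{"api": "arm_command", "payload": {"deltas": [{"jaw": 0, "dx": 0, "dy": -3, "dz": 0, "rx": 0, "ry": 0, "rz": 0}, {"jaw": 0, "dx": 0, "dy": -5, "dz": 0, "rx": 0, "ry": 0, "rz": 0}, {"jaw": 0, "dx": 0, "dy": -5, "dz": 0, "rx": 0, "ry": 0, "rz": 0}]}}

```text
time_s: 5.78
position: [0.4354, 0.1403, 0.0584]
ee_rot: [0.63, 0.777, 0.0, 0.001]
ft_force: [2.0, -6.5, 1.7]
gripper_width: 0.0094
grip_force: 40.7
```

Call:
{"api": "arm_command", "payload": {"deltas": [{"jaw": 0, "dx": 0, "dy": -4, "dz": 0, "rx": 0, "ry": 0, "rz": 0}, {"jaw": 0, "dx": 0, "dy": -8, "dz": 0, "rx": 0, "ry": 0, "rz": 0}, {"jaw": 0, "dx": 0, "dy": -8, "dz": 0, "rx": 0, "ry": 0, "rz": 0}]}}

```text
time_s: 6.15
position: [0.4287, 0.1388, 0.0585]
ee_rot: [0.63, 0.777, 0.001, 0.002]
ft_force: [8.8, -4.0, -6.0]
gripper_width: 0.0092
grip_force: 40.3
```

Call:
{"api": "arm_command", "payload": {"deltas": [{"jaw": 0, "dx": 0, "dy": -3, "dz": 0, "rx": 0, "ry": 0, "rz": 0}, {"jaw": 0, "dx": 0, "dy": -3, "dz": 0, "rx": 0, "ry": 0, "rz": 0}]}}

```text
time_s: 6.4
position: [0.4287, 0.1388, 0.0586]
ee_rot: [0.63, 0.776, 0.004, 0.005]
ft_force: [23.5, 2.0, -19.8]
gripper_width: 0.0096
grip_force: 39.4
```

Call:
{"api": "arm_command", "payload": {"deltas": [{"jaw": 0, "dx": 0, "dy": 4, "dz": 0, "rx": 0, "ry": 0, "rz": 0}, {"jaw": 0.25, "dx": 0, "dy": 4, "dz": 0, "rx": 0, "ry": 0, "rz": 0}, {"jaw": 0.25, "dx": 0, "dy": 4, "dz": 0, "rx": 0, "ry": 0, "rz": 0}, {"jaw": 0.25, "dx": 0, "dy": 4, "dz": 0, "rx": 0, "ry": 0, "rz": 0}, {"jaw": 0.25, "dx": 0, "dy": 4, "dz": -50, "rx": 0, "ry": 0, "rz": 0}, {"jaw": 0.25, "dx": 0, "dy": 4, "dz": -100, "rx": 0, "ry": 0, "rz": 0}, {"jaw": 0.7, "dx": 0, "dy": 4, "dz": -140, "rx": 0, "ry": 0, "rz": 0}, {"jaw": 0.7, "dx": 0, "dy": 4, "dz": -140, "rx": 0, "ry": 0, "rz": 0}]}}

```text
time_s: 7.4
position: [0.4288, 0.1397, 0.2002]
ee_rot: [0.63, 0.777, 0.002, 0.002]
ft_force: [0.4, -0.5, -0.7]
gripper_width: 0.0569
grip_force: 0.0
```

```bash
python3 go.py .4343 -.12 .12 -59 .4343 -.12 .010 -59; python3 - <<'E'
from h import *
im=snap('top');cv2.imwrite('pics/c2.png',cv2.resize(im[105:305,55:325,::-1],None,fx=2.9,fy=2.9,interpolation=cv2.INTER_CUBIC))
E
```

```text
t 7.4 p [0.4288 0.1397 0.2002] w 0.0569 gf 0.0 f [ 0.4 -0.5 -0.7]
R [[-0.207, 0.978, 0.006], [0.978, 0.207, 0.0], [-0.001, 0.006, -1.0]]
dx -255.2 dy -48.8 dz 80.2 | rz 71.0 (q6 now -0.15) | rz -109.0 (q6 now -0.15)
dx -255.1 dy -49.4 dz 190.2 | rz 71.0 (q6 now -0.15) | rz -109.0 (q6 now -0.15)
```

View pics/c2.png

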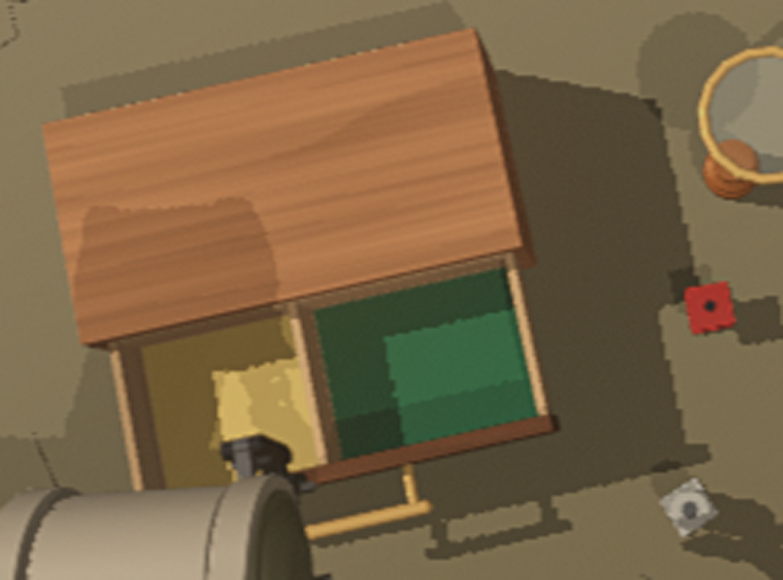

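The drawer is out and both bays are clear: divider from crop (300,310) to (325,465), right wall top from (515,255) to (543,415), and can at (690,507).

```bash
cat >> h.py <<'E'
CH=np.array([.690,.198]);TH=np.radians(12)
def chest(x,y):
    return CH+np.array([x*np.cos(TH)-y*np.sin(TH),x*np.sin(TH)+y*np.cos(TH)])
def bay(n,x,y): return chest(-.154+x,y+(-.0725 if n=='g' else .088))
E
python3 - <<'E'
from h import *
q=lambda x,y,z:((proj('top',[*chest(x,y),z])-[55,105])*2.9).round(0)
print('wall back/front',q(-.09,-.1605,.085),q(-.219,-.1605,.085),'front outer end',q(-.233,-.1605,.097),'div',q(-.09,.0155,.085),q(-.219,.0155,.085),'handle end',q(-.268,-.055,.076))
for n,x,y in(('g',-.032,-.038),('g',-.032,.038),('g',.024,-.038),('g',.024,.038),('y',-.03,.025),('y',.025,-.025)):print(n,x,y,bay(n,x,y).round(4))
E
```

```text
wall back/front [507. 257.] [540. 417.] front outer end [542. 434.] div [290. 304.] [320. 465.] handle end [423. 507.]
g -0.032 -0.038 [0.531  0.0512]
g -0.032 0.038 [0.5152 0.1256]
g 0.024 -0.038 [0.5858 0.0629]
g 0.024 0.038 [0.57   0.1372]
y -0.03 0.025 [0.4865 0.2703]
y 0.025 -0.025 [0.5507 0.2328]
```

Call:
{"api": "arm_command", "payload": {"deltas": [{"jaw": 0.7, "dx": -60, "dy": -12, "dz": 15, "rx": 0, "ry": 0, "rz": 10}, {"jaw": 0.7, "dx": -100, "dy": -20, "dz": 30, "rx": 0, "ry": 0, "rz": 20}, {"jaw": 0.7, "dx": -150, "dy": -30, "dz": 50, "rx": 0, "ry": 0, "rz": 30}, {"jaw": 0.7, "dx": -200, "dy": -40, "dz": 60, "rx": 0, "ry": 0, "rz": 40}, {"jaw": 0.7, "dx": -255, "dy": -49, "dz": 80, "rx": 0, "ry": 0, "rz": 50}, {"jaw": 0.7, "dx": -255, "dy": -49, "dz": 80, "rx": 0, "ry": 0, "rz": 60}, {"jaw": 0.7, "dx": -255, "dy": -49, "dz": 80, "rx": 0, "ry": 0, "rz": 71}, {"jaw": 0.7, "dx": -255, "dy": -49, "dz": 80, "rx": 0, "ry": 0, "rz": 71}, {"jaw": 0.7, "dx": -255, "dy": -49, "dz": 80, "rx": 0, "ry": 0, "rz": 71}, {"jaw": 0.7, "dx": -255, "dy": -49, "dz": 80, "rx": 0, "ry": 0, "rz": 71}]}}

```text
time_s: 8.7
position: [0.4324, -0.1199, 0.1175]
ee_rot: [0.963, 0.268, -0.0, -0.0]
ft_force: [0.3, -0.3, 0.6]
gripper_width: 0.0596
grip_force: 0.0
```

```bash
python3 - <<'E'
from fit import *
for c in('side','top'):snap(c)
report('can');report('coil')
E
python3 go.py .4343 -.12 .12 -59 .4343 -.12 .010 -59
```

```text
can 0.47 xyz [ 0.5928 -0.2681 -0.0024] yaw 82.4 err 0.09
can 0.97 side only [ 0.4336 -0.1263  0.022 ]
coil 0.88 xyz [ 0.5414 -0.4609 -0.0038] yaw 61.1 err 0.13
coil 0.82 xyz [ 0.6016 -0.1383 -0.0034] yaw 6.9 err 0.15
coil 0.56 xyz [ 0.5728 -0.3973 -0.0023] yaw 31.7 err 0.13
coil 0.49 xyz [ 0.4536 -0.244  -0.0025] yaw 53.8 err 0.16
t 9.0 p [ 0.4325 -0.1201  0.1177] w 0.0597 gf 0.0 f [ 0.6  0.6 -0.5]
R [[0.857, 0.515, 0.0], [0.515, -0.857, -0.0], [0.0, 0.0, -1.0]]
dx 1.5 dy 0.9 dz -2.3 | rz -0.0 (q6 now 0.50) | rz 180.0 (q6 now 0.50)
dx 1.5 dy 0.9 dz 107.7 | rz -0.0 (q6 now 0.50) | rz 180.0 (q6 now 0.50)
```

Call:
{"api": "arm_command", "payload": {"deltas": [{"jaw": 0.7, "dx": 1.5, "dy": 1.5, "dz": 40, "rx": 0, "ry": 0, "rz": 0}, {"jaw": 0.7, "dx": 1.5, "dy": 1.5, "dz": 80, "rx": 0, "ry": 0, "rz": 0}, {"jaw": 0.7, "dx": 1.5, "dy": 1.5, "dz": 107, "rx": 0, "ry": 0, "rz": 0}, {"jaw": 0.7, "dx": 1.5, "dy": 1.5, "dz": 107, "rx": 0, "ry": 0, "rz": 0}, {"jaw": 0, "dx": 1.5, "dy": 1.5, "dz": 107, "rx": 0, "ry": 0, "rz": 0}, {"jaw": 0, "dx": 1.5, "dy": 1.5, "dz": 107, "rx": 0, "ry": 0, "rz": 0}, {"jaw": 0, "dx": 1.5, "dy": 1.5, "dz": 107, "rx": 0, "ry": 0, "rz": 0}, {"jaw": 0, "dx": 1.5, "dy": 1.5, "dz": 107, "rx": 0, "ry": 0, "rz": 0}, {"jaw": 0, "dx": 1.5, "dy": 1.5, "dz": 47, "rx": 0, "ry": 0, "rz": 0}, {"jaw": 0, "dx": 1.5, "dy": 1.5, "dz": -13, "rx": 0, "ry": 0, "rz": 0}, {"jaw": 0, "dx": 1.5, "dy": 1.5, "dz": -43, "rx": 0, "ry": 0, "rz": 0}, {"jaw": 0, "dx": 1.5, "dy": 1.5, "dz": -43, "rx": 0, "ry": 0, "rz": 0}], "force": 50}}

```text
time_s: 10.5
position: [0.4355, -0.1211, 0.1632]
ee_rot: [0.964, 0.267, 0.002, 0.002]
ft_force: [0.4, 0.5, -1.5]
gripper_width: 0.0302
grip_force: 49.8
```

```bash
sed -i 's/-.0725 if/-.0755 if/;s/else .088/else .085/' h.py; python3 - <<'E'
from go import *
state()
x,y=bay('y',.025,-.025);go(x,y,.16,-78);go(x,y,.053,-78)
x,y=bay('y',-.03,.025);go(x,y,.16,-78);print(x,y)
E
```

```text
t 10.5 p [ 0.4355 -0.1211  0.1632] w 0.0302 gf 49.8 f [ 0.4  0.5 -1.5]
R [[0.858, 0.514, 0.005], [0.514, -0.858, -0.003], [0.003, 0.005, -1.0]]
dx 279.8 dy -241.4 dz 2.8 | rz 18.9 (q6 now 0.50) | rz -161.1 (q6 now 0.50)
dx 279.5 dy -242.0 dz 109.8 | rz 18.9 (q6 now 0.50) | rz -161.1 (q6 now 0.50)
dx 244.0 dy -306.6 dz 2.4 | rz 18.9 (q6 now 0.50) | rz -161.1 (q6 now 0.50)
0.48715055547502617 0.2673404849702509
```

Call:
{"api": "arm_command", "payload": {"deltas": [{"jaw": 0, "dx": 40, "dy": -35, "dz": 0, "rx": 0, "ry": 0, "rz": 3}, {"jaw": 0, "dx": 80, "dy": -70, "dz": 0, "rx": 0, "ry": 0, "rz": 6}, {"jaw": 0, "dx": 120, "dy": -105, "dz": 0, "rx": 0, "ry": 0, "rz": 10}, {"jaw": 0, "dx": 160, "dy": -140, "dz": 0, "rx": 0, "ry": 0, "rz": 14}, {"jaw": 0, "dx": 200, "dy": -175, "dz": 0, "rx": 0, "ry": 0, "rz": 19}, {"jaw": 0, "dx": 240, "dy": -210, "dz": 0, "rx": 0, "ry": 0, "rz": 19}, {"jaw": 0, "dx": 270, "dy": -233, "dz": 0, "rx": 0, "ry": 0, "rz": 19}, {"jaw": 0, "dx": 280, "dy": -241.5, "dz": 0, "rx": 0, "ry": 0, "rz": 19}, {"jaw": 0, "dx": 280, "dy": -241.5, "dz": 0, "rx": 0, "ry": 0, "rz": 19}, {"jaw": 0, "dx": 280, "dy": -241.5, "dz": 0, "rx": 0, "ry": 0, "rz": 19}]}}

```text
time_s: 11.75
position: [0.5504, 0.2293, 0.1605]
ee_rot: [0.995, 0.103, -0.0, 0.0]
ft_force: [0.1, 0.8, -0.4]
gripper_width: 0.0309
grip_force: 49.9
```

```bash
python3 - <<'E'
from go import *
state()
x,y=bay('y',.025,-.025);go(x,y,.053,-78)
E
```

```text
t 11.75 p [0.5504 0.2293 0.1605] w 0.0309 gf 49.9 f [ 0.1  0.8 -0.4]
R [[0.979, 0.206, -0.001], [0.206, -0.979, -0.0], [-0.001, 0.0, -1.0]]
dx 1.1 dy -0.4 dz 107.5 | rz -0.1 (q6 now 1.56) | rz 179.9 (q6 now 1.56)
```

Call:
{"api": "arm_command", "payload": {"deltas": [{"jaw": 0, "dx": 1, "dy": 0, "dz": 50, "rx": 0, "ry": 0, "rz": 0}, {"jaw": 0, "dx": 1, "dy": 0, "dz": 90, "rx": 0, "ry": 0, "rz": 0}, {"jaw": 0, "dx": 1, "dy": 0, "dz": 106, "rx": 0, "ry": 0, "rz": 0}, {"jaw": 0, "dx": 1, "dy": 0, "dz": 107, "rx": 0, "ry": 0, "rz": 0}, {"jaw": 0.55, "dx": 1, "dy": 0, "dz": 107, "rx": 0, "ry": 0, "rz": 0}, {"jaw": 0.55, "dx": 1, "dy": 0, "dz": 107, "rx": 0, "ry": 0, "rz": 0}, {"jaw": 0.55, "dx": 1, "dy": 0, "dz": 100, "rx": 0, "ry": 0, "rz": 0}, {"jaw": 0.55, "dx": 1, "dy": 0, "dz": 50, "rx": 0, "ry": 0, "rz": 0}, {"jaw": 0.6, "dx": 1, "dy": 0, "dz": 0, "rx": 0, "ry": 0, "rz": 0}, {"jaw": 0.7, "dx": 1, "dy": 0, "dz": 0, "rx": 0, "ry": 0, "rz": 0}]}}

```text
time_s: 13.0
position: [0.5533, 0.2312, 0.1656]
ee_rot: [0.995, 0.104, 0.004, -0.0]
ft_force: [0.3, -0.6, -0.8]
gripper_width: 0.0596
grip_force: 0.0
```

```bash
python3 - <<'E'
from fit import *
from go import *
for c in('side','top'):snap(c,c+'3.png')
report('can')
state();go(.593,-.2675,.13,-97)
E
```

```text
can 0.75 top only [0.5504 0.241  0.022 ]
can 0.52 xyz [ 0.5928 -0.2669 -0.0039] yaw 83.4 err 0.1
can 0.45 side only [0.563  0.3354 0.022 ]
t 13.2 p [0.551  0.2306 0.1597] w 0.0598 gf 0.0 f [ 1.2  0.4 -0.9]
R [[0.978, 0.207, -0.002], [0.207, -0.978, -0.0], [-0.002, -0.0, -1.0]]
dx -61.9 dy 496.0 dz 29.8 | rz 18.9 (q6 now 1.56) | rz -161.1 (q6 now 1.56)
```

View pics/side3.png

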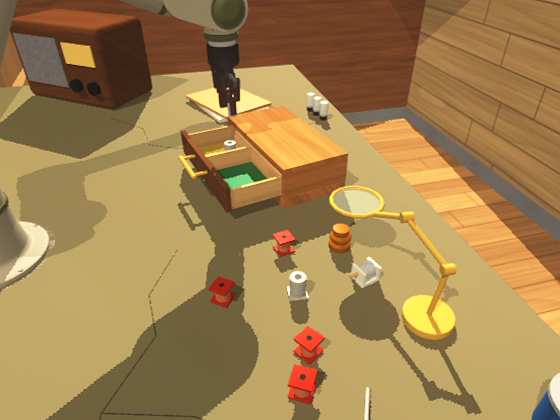

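The can stands in the yellow bay at (230,147); the others are where they were.

Call:
{"api": "arm_command", "payload": {"deltas": [{"jaw": 0.7, "dx": -10, "dy": 60, "dz": 0, "rx": 0, "ry": 0, "rz": 3}, {"jaw": 0.7, "dx": -15, "dy": 120, "dz": 0, "rx": 0, "ry": 0, "rz": 6}, {"jaw": 0.7, "dx": -22, "dy": 180, "dz": 0, "rx": 0, "ry": 0, "rz": 9}, {"jaw": 0.7, "dx": -30, "dy": 240, "dz": 0, "rx": 0, "ry": 0, "rz": 12}, {"jaw": 0.7, "dx": -37, "dy": 300, "dz": 0, "rx": 0, "ry": 0, "rz": 15}, {"jaw": 0.7, "dx": -45, "dy": 360, "dz": 5, "rx": 0, "ry": 0, "rz": 19}, {"jaw": 0.7, "dx": -52, "dy": 420, "dz": 15, "rx": 0, "ry": 0, "rz": 19}, {"jaw": 0.7, "dx": -60, "dy": 475, "dz": 25, "rx": 0, "ry": 0, "rz": 19}, {"jaw": 0.7, "dx": -62, "dy": 496, "dz": 30, "rx": 0, "ry": 0, "rz": 19}, {"jaw": 0.7, "dx": -62, "dy": 496, "dz": 30, "rx": 0, "ry": 0, "rz": 19}, {"jaw": 0.7, "dx": -62, "dy": 496, "dz": 30, "rx": 0, "ry": 0, "rz": 19}]}}

```text
time_s: 14.58
position: [0.5938, -0.2657, 0.1308]
ee_rot: [0.998, -0.061, -0.0, -0.0]
ft_force: [0.4, 0.9, -0.2]
gripper_width: 0.0596
grip_force: 0.0
```

```bash
python3 go.py .593 -.267 .01 -97
```

```text
t 14.57 p [ 0.5938 -0.2657  0.1308] w 0.0596 gf 0.0 f [ 0.4  0.9 -0.2]
R [[0.993, -0.121, -0.0], [-0.121, -0.993, 0.001], [-0.0, -0.001, -1.0]]
dx -0.6 dy 1.5 dz 120.8 | rz 0.0 (q6 now 1.09) | rz -180.0 (q6 now 1.09)
```

Call:
{"api": "arm_command", "payload": {"deltas": [{"jaw": 0.7, "dx": -0.5, "dy": 1, "dz": 40, "rx": 0, "ry": 0, "rz": 0}, {"jaw": 0.7, "dx": -0.5, "dy": 1, "dz": 90, "rx": 0, "ry": 0, "rz": 0}, {"jaw": 0.7, "dx": -0.5, "dy": 1, "dz": 120, "rx": 0, "ry": 0, "rz": 0}, {"jaw": 0.7, "dx": -0.5, "dy": 1, "dz": 120, "rx": 0, "ry": 0, "rz": 0}, {"jaw": 0, "dx": -0.5, "dy": 1, "dz": 120, "rx": 0, "ry": 0, "rz": 0}, {"jaw": 0, "dx": -0.5, "dy": 1, "dz": 120, "rx": 0, "ry": 0, "rz": 0}, {"jaw": 0, "dx": -0.5, "dy": 1, "dz": 120, "rx": 0, "ry": 0, "rz": 0}, {"jaw": 0, "dx": -0.5, "dy": 1, "dz": 120, "rx": 0, "ry": 0, "rz": 0}, {"jaw": 0, "dx": -0.5, "dy": 1, "dz": 60, "rx": 0, "ry": 0, "rz": 0}, {"jaw": 0, "dx": -0.5, "dy": 1, "dz": 0, "rx": 0, "ry": 0, "rz": 0}, {"jaw": 0, "dx": -0.5, "dy": 1, "dz": -35, "rx": 0, "ry": 0, "rz": 0}, {"jaw": 0, "dx": -0.5, "dy": 1, "dz": -35, "rx": 0, "ry": 0, "rz": 0}], "force": 50}}

```text
time_s: 16.08
position: [0.5939, -0.2689, 0.1698]
ee_rot: [0.998, -0.062, 0.003, 0.002]
ft_force: [-0.4, -0.3, -0.2]
gripper_width: 0.0307
grip_force: 49.8
```

```bash
python3 - <<'E'
from go import *
state()
x,y=bay('y',-.03,.025);go(x,y,.16,-78)
E
```

```text
t 16.07 p [ 0.5939 -0.2689  0.1698] w 0.0307 gf 49.8 f [-0.4 -0.3 -0.2]
R [[0.992, -0.123, 0.006], [-0.123, -0.992, -0.004], [0.006, 0.003, -1.0]]
dx -171.9 dy -519.1 dz 7.0 | rz -19.1 (q6 now 1.09) | rz 160.9 (q6 now 1.09)
```

Call:
{"api": "arm_command", "payload": {"deltas": [{"jaw": 0, "dx": -17, "dy": -52, "dz": 0, "rx": 0, "ry": 0, "rz": -2}, {"jaw": 0, "dx": -34, "dy": -104, "dz": 0, "rx": 0, "ry": 0, "rz": -4}, {"jaw": 0, "dx": -52, "dy": -156, "dz": 0, "rx": 0, "ry": 0, "rz": -6}, {"jaw": 0, "dx": -69, "dy": -208, "dz": 0, "rx": 0, "ry": 0, "rz": -8}, {"jaw": 0, "dx": -86, "dy": -260, "dz": 0, "rx": 0, "ry": 0, "rz": -10}, {"jaw": 0, "dx": -103, "dy": -312, "dz": 0, "rx": 0, "ry": 0, "rz": -12}, {"jaw": 0, "dx": -121, "dy": -364, "dz": 2, "rx": 0, "ry": 0, "rz": -14}, {"jaw": 0, "dx": -138, "dy": -416, "dz": 4, "rx": 0, "ry": 0, "rz": -16}, {"jaw": 0, "dx": -155, "dy": -468, "dz": 5, "rx": 0, "ry": 0, "rz": -18}, {"jaw": 0, "dx": -172, "dy": -519, "dz": 5, "rx": 0, "ry": 0, "rz": -19}, {"jaw": 0, "dx": -172, "dy": -519, "dz": 5, "rx": 0, "ry": 0, "rz": -19}, {"jaw": 0, "dx": -172, "dy": -519, "dz": 5, "rx": 0, "ry": 0, "rz": -19}]}}

```text
time_s: 17.58
position: [0.4857, 0.2675, 0.1601]
ee_rot: [0.995, 0.104, -0.001, 0.0]
ft_force: [-0.3, -0.8, -1.0]
gripper_width: 0.0308
grip_force: 50.0
```

```bash
python3 - <<'E'
from go import *
state()
x,y=bay('y',-.03,.025);go(x,y,.053,-78)
E
```

```text
t 17.57 p [0.4857 0.2675 0.1601] w 0.0308 gf 50.0 f [-0.3 -0.8 -1. ]
R [[0.978, 0.207, -0.001], [0.207, -0.978, -0.001], [-0.001, 0.0, -1.0]]
dx 1.5 dy 0.4 dz 107.1 | rz -0.1 (q6 now 1.65) | rz 179.9 (q6 now 1.65)
```

Call:
{"api": "arm_command", "payload": {"deltas": [{"jaw": 0, "dx": 1.5, "dy": 0, "dz": 50, "rx": 0, "ry": 0, "rz": 0}, {"jaw": 0, "dx": 1.5, "dy": 0, "dz": 90, "rx": 0, "ry": 0, "rz": 0}, {"jaw": 0, "dx": 1.5, "dy": 0, "dz": 106, "rx": 0, "ry": 0, "rz": 0}, {"jaw": 0, "dx": 1.5, "dy": 0, "dz": 107, "rx": 0, "ry": 0, "rz": 0}, {"jaw": 0.55, "dx": 1.5, "dy": 0, "dz": 107, "rx": 0, "ry": 0, "rz": 0}, {"jaw": 0.55, "dx": 1.5, "dy": 0, "dz": 107, "rx": 0, "ry": 0, "rz": 0}, {"jaw": 0.55, "dx": 1.5, "dy": 0, "dz": 100, "rx": 0, "ry": 0, "rz": 0}, {"jaw": 0.55, "dx": 1.5, "dy": 0, "dz": 50, "rx": 0, "ry": 0, "rz": 0}, {"jaw": 0.6, "dx": 1.5, "dy": 0, "dz": 0, "rx": 0, "ry": 0, "rz": 0}, {"jaw": 0.7, "dx": 1.5, "dy": 0, "dz": 0, "rx": 0, "ry": 0, "rz": 0}]}}

```text
time_s: 18.82
position: [0.4892, 0.2688, 0.1653]
ee_rot: [0.995, 0.104, 0.004, -0.001]
ft_force: [-0.5, -0.5, -0.4]
gripper_width: 0.0598
grip_force: 0.0
```

```bash
python3 - <<'E'
from fit import *
from go import *
for c in('side','top'):snap(c)
report('coil')
state();go(.6016,-.1375,.12,-85)
E
```

```text
coil 0.71 xyz [ 0.454  -0.2441 -0.0016] yaw 50.1 err 0.18
coil 0.55 xyz [ 0.5409 -0.4627 -0.0008] yaw 56.6 err 0.15
coil 0.52 xyz [ 0.5723 -0.3969 -0.0032] yaw 33.6 err 0.15
coil 0.49 xyz [ 0.6009 -0.1382 -0.002 ] yaw 9.0 err 0.17
t 19.02 p [0.487  0.268  0.1598] w 0.0598 gf 0.0 f [-0.4  0.6 -0.5]
R [[0.978, 0.207, -0.002], [0.207, -0.978, -0.001], [-0.002, 0.0, -1.0]]
dx 28.4 dy 420.5 dz 39.8 | rz 6.9 (q6 now 1.65) | rz -173.1 (q6 now 1.65)
```

Call:
{"api": "arm_command", "payload": {"deltas": [{"jaw": 0.7, "dx": 4, "dy": 60, "dz": 0, "rx": 0, "ry": 0, "rz": 1}, {"jaw": 0.7, "dx": 8, "dy": 120, "dz": 0, "rx": 0, "ry": 0, "rz": 2}, {"jaw": 0.7, "dx": 12, "dy": 180, "dz": 0, "rx": 0, "ry": 0, "rz": 3}, {"jaw": 0.7, "dx": 16, "dy": 240, "dz": 0, "rx": 0, "ry": 0, "rz": 4}, {"jaw": 0.7, "dx": 20, "dy": 300, "dz": 5, "rx": 0, "ry": 0, "rz": 5}, {"jaw": 0.7, "dx": 24, "dy": 360, "dz": 20, "rx": 0, "ry": 0, "rz": 5.5}, {"jaw": 0.7, "dx": 28, "dy": 410, "dz": 35, "rx": 0, "ry": 0, "rz": 5.5}, {"jaw": 0.7, "dx": 28.5, "dy": 420.5, "dz": 40, "rx": 0, "ry": 0, "rz": 5.5}, {"jaw": 0.7, "dx": 28.5, "dy": 420.5, "dz": 40, "rx": 0, "ry": 0, "rz": 5.5}, {"jaw": 0.7, "dx": 28.5, "dy": 420.5, "dz": 40, "rx": 0, "ry": 0, "rz": 5.5}]}}

```text
time_s: 20.27
position: [0.6023, -0.1359, 0.121]
ee_rot: [0.998, 0.057, -0.0, -0.0]
ft_force: [-0.7, 0.5, -0.2]
gripper_width: 0.0595
grip_force: 0.0
```

```bash
python3 go.py .6014 -.1378 .006 -83.5
```

```text
t 20.27 p [ 0.6023 -0.1359  0.121 ] w 0.0595 gf 0.0 f [-0.7  0.5 -0.2]
R [[0.994, 0.114, -0.0], [0.114, -0.994, 0.0], [0.0, -0.0, -1.0]]
dx -1.1 dy 1.8 dz 115.0 | rz 0.0 (q6 now 1.05) | rz -180.0 (q6 now 1.05)
```

Call:
{"api": "arm_command", "payload": {"deltas": [{"jaw": 0.7, "dx": -0.5, "dy": 1, "dz": 40, "rx": 0, "ry": 0, "rz": 0}, {"jaw": 0.7, "dx": -0.5, "dy": 1, "dz": 85, "rx": 0, "ry": 0, "rz": 0}, {"jaw": 0.7, "dx": -0.5, "dy": 1, "dz": 114, "rx": 0, "ry": 0, "rz": 0}, {"jaw": 0.7, "dx": -0.5, "dy": 1, "dz": 114, "rx": 0, "ry": 0, "rz": 0}, {"jaw": 0, "dx": -0.5, "dy": 1, "dz": 114, "rx": 0, "ry": 0, "rz": 0}, {"jaw": 0, "dx": -0.5, "dy": 1, "dz": 114, "rx": 0, "ry": 0, "rz": 0}, {"jaw": 0, "dx": -0.5, "dy": 1, "dz": 114, "rx": 0, "ry": 0, "rz": 0}, {"jaw": 0, "dx": -0.5, "dy": 1, "dz": 114, "rx": 0, "ry": 0, "rz": 0}, {"jaw": 0, "dx": -0.5, "dy": 1, "dz": 60, "rx": 0, "ry": 0, "rz": 0}, {"jaw": 0, "dx": -0.5, "dy": 1, "dz": 0, "rx": 0, "ry": 0, "rz": 0}, {"jaw": 0, "dx": -0.5, "dy": 1, "dz": -40, "rx": 0, "ry": 0, "rz": 0}, {"jaw": 0, "dx": -0.5, "dy": 1, "dz": -40, "rx": 0, "ry": 0, "rz": 0}], "force": 50}}

```text
time_s: 21.78
position: [0.6034, -0.1388, 0.1654]
ee_rot: [0.998, 0.056, 0.004, 0.002]
ft_force: [0.4, 0.2, -0.7]
gripper_width: 0.035
grip_force: 49.3
```

```bash
python3 - <<'E'
from go import *
state()
x,y=bay('g',.024,.038);go(x,y,.16,-78)
E
```

```text
t 21.77 p [ 0.6034 -0.1388  0.1654] w 0.035 gf 49.3 f [ 0.4  0.2 -0.7]
R [[0.994, 0.112, 0.008], [0.112, -0.994, -0.003], [0.007, 0.004, -1.0]]
dx -1.9 dy -275.1 dz 4.3 | rz -5.5 (q6 now 1.04) | rz 174.5 (q6 now 1.04)
```

Call:
{"api": "arm_command", "payload": {"deltas": [{"jaw": 0, "dx": -1, "dy": -50, "dz": 0, "rx": 0, "ry": 0, "rz": -1}, {"jaw": 0, "dx": -1, "dy": -100, "dz": 0, "rx": 0, "ry": 0, "rz": -2}, {"jaw": 0, "dx": -1, "dy": -150, "dz": 0, "rx": 0, "ry": 0, "rz": -3}, {"jaw": 0, "dx": -2, "dy": -200, "dz": 0, "rx": 0, "ry": 0, "rz": -4}, {"jaw": 0, "dx": -2, "dy": -250, "dz": 0, "rx": 0, "ry": 0, "rz": -5.5}, {"jaw": 0, "dx": -2, "dy": -275, "dz": 0, "rx": 0, "ry": 0, "rz": -5.5}, {"jaw": 0, "dx": -2, "dy": -275, "dz": 0, "rx": 0, "ry": 0, "rz": -5.5}, {"jaw": 0, "dx": -2, "dy": -275, "dz": 0, "rx": 0, "ry": 0, "rz": -5.5}]}}

```text
time_s: 22.78
position: [0.5691, 0.1339, 0.1604]
ee_rot: [0.995, 0.104, -0.0, 0.0]
ft_force: [1.3, 0.0, -0.3]
gripper_width: 0.0349
grip_force: 49.3
```

```bash
python3 - <<'E'
from go import *
state()
x,y=bay('g',.024,.038);go(x,y,.049,-78)
E
```

```text
t 22.77 p [0.5691 0.1339 0.1604] w 0.0349 gf 49.3 f [ 1.3  0.  -0.3]
R [[0.978, 0.206, -0.001], [0.206, -0.978, -0.0], [-0.001, 0.0, -1.0]]
dx 1.6 dy -0.1 dz 111.4 | rz -0.1 (q6 now 1.39) | rz 179.9 (q6 now 1.39)
```

Call:
{"api": "arm_command", "payload": {"deltas": [{"jaw": 0, "dx": 1, "dy": 0, "dz": 50, "rx": 0, "ry": 0, "rz": 0}, {"jaw": 0, "dx": 1, "dy": 0, "dz": 90, "rx": 0, "ry": 0, "rz": 0}, {"jaw": 0, "dx": 1, "dy": 0, "dz": 110, "rx": 0, "ry": 0, "rz": 0}, {"jaw": 0, "dx": 1, "dy": 0, "dz": 111, "rx": 0, "ry": 0, "rz": 0}, {"jaw": 0.58, "dx": 1, "dy": 0, "dz": 111, "rx": 0, "ry": 0, "rz": 0}, {"jaw": 0.58, "dx": 1, "dy": 0, "dz": 111, "rx": 0, "ry": 0, "rz": 0}, {"jaw": 0.58, "dx": 1, "dy": 0, "dz": 104, "rx": 0, "ry": 0, "rz": 0}, {"jaw": 0.58, "dx": 1, "dy": 0, "dz": 50, "rx": 0, "ry": 0, "rz": 0}, {"jaw": 0.6, "dx": 1, "dy": 0, "dz": 0, "rx": 0, "ry": 0, "rz": 0}, {"jaw": 0.7, "dx": 1, "dy": 0, "dz": 0, "rx": 0, "ry": 0, "rz": 0}]}}

```text
time_s: 24.02
position: [0.5719, 0.135, 0.1654]
ee_rot: [0.995, 0.104, 0.004, 0.0]
ft_force: [-0.5, 0.5, -0.6]
gripper_width: 0.0594
grip_force: 0.0
```

```bash
python3 - <<'E'
from go import *
state();go(.454,-.2442,.12,-38.5)
E
```

```text
t 24.02 p [0.5719 0.135  0.1654] w 0.0594 gf 0.0 f [-0.5  0.5 -0.6]
R [[0.978, 0.207, 0.008], [0.207, -0.978, 0.0], [0.008, 0.001, -1.0]]
dx -194.2 dy 346.5 dz 44.3 | rz -39.5 (q6 now 1.39) | rz 140.5 (q6 now 1.39)
```

Call:
{"api": "arm_command", "payload": {"deltas": [{"jaw": 0.7, "dx": -25, "dy": 45, "dz": 0, "rx": 0, "ry": 0, "rz": -5}, {"jaw": 0.7, "dx": -50, "dy": 90, "dz": 0, "rx": 0, "ry": 0, "rz": -10}, {"jaw": 0.7, "dx": -78, "dy": 140, "dz": 0, "rx": 0, "ry": 0, "rz": -15}, {"jaw": 0.7, "dx": -106, "dy": 190, "dz": 5, "rx": 0, "ry": 0, "rz": -20}, {"jaw": 0.7, "dx": -134, "dy": 240, "dz": 15, "rx": 0, "ry": 0, "rz": -26}, {"jaw": 0.7, "dx": -162, "dy": 290, "dz": 30, "rx": 0, "ry": 0, "rz": -32}, {"jaw": 0.7, "dx": -188, "dy": 335, "dz": 40, "rx": 0, "ry": 0, "rz": -39.5}, {"jaw": 0.7, "dx": -194, "dy": 346, "dz": 40, "rx": 0, "ry": 0, "rz": -39.5}, {"jaw": 0.7, "dx": -194, "dy": 346, "dz": 40, "rx": 0, "ry": 0, "rz": -39.5}, {"jaw": 0.7, "dx": -194, "dy": 346, "dz": 40, "rx": 0, "ry": 0, "rz": -39.5}]}}

```text
time_s: 25.28
position: [0.4524, -0.2425, 0.1209]
ee_rot: [0.901, 0.434, 0.0, 0.0]
ft_force: [-0.1, -0.2, -0.4]
gripper_width: 0.0599
grip_force: 0.0
```

```bash
python3 go.py .454 -.2442 .006 -38.5; python3 - <<'E'
from fit import *
for c in('side','top'):snap(c)
report('coil')
E
```

```text
t 25.27 p [ 0.4524 -0.2425  0.1209] w 0.0599 gf 0.0 f [-0.1 -0.2 -0.4]
R [[0.623, 0.782, 0.0], [0.782, -0.623, 0.0], [0.0, 0.0, -1.0]]
dx -0.3 dy 2.3 dz 114.9 | rz -0.0 (q6 now -0.05) | rz 180.0 (q6 now -0.05)
coil 0.87 xyz [ 0.5408 -0.4619 -0.0022] yaw 59.4 err 0.14
coil 0.54 top only [0.5715 0.1448 0.018 ]
coil 0.51 xyz [ 0.5725 -0.3972 -0.0023] yaw 33.9 err 0.16
coil 0.24 top only [ 0.7304 -0.2638  0.018 ]
coil 0.61 side only [ 0.4529 -0.2449  0.018 ]
coil 0.56 side only [0.5777 0.2022 0.018 ]
```

Call:
{"api": "arm_command", "payload": {"deltas": [{"jaw": 0.7, "dx": 0, "dy": 1.5, "dz": 40, "rx": 0, "ry": 0, "rz": 0}, {"jaw": 0.7, "dx": 0, "dy": 1.5, "dz": 85, "rx": 0, "ry": 0, "rz": 0}, {"jaw": 0.7, "dx": 0, "dy": 1.5, "dz": 114, "rx": 0, "ry": 0, "rz": 0}, {"jaw": 0.7, "dx": 0, "dy": 1.5, "dz": 114, "rx": 0, "ry": 0, "rz": 0}, {"jaw": 0, "dx": 0, "dy": 1.5, "dz": 114, "rx": 0, "ry": 0, "rz": 0}, {"jaw": 0, "dx": 0, "dy": 1.5, "dz": 114, "rx": 0, "ry": 0, "rz": 0}, {"jaw": 0, "dx": 0, "dy": 1.5, "dz": 114, "rx": 0, "ry": 0, "rz": 0}, {"jaw": 0, "dx": 0, "dy": 1.5, "dz": 114, "rx": 0, "ry": 0, "rz": 0}, {"jaw": 0, "dx": 0, "dy": 1.5, "dz": 60, "rx": 0, "ry": 0, "rz": 0}, {"jaw": 0, "dx": 0, "dy": 1.5, "dz": 0, "rx": 0, "ry": 0, "rz": 0}, {"jaw": 0, "dx": 0, "dy": 1.5, "dz": -40, "rx": 0, "ry": 0, "rz": 0}, {"jaw": 0, "dx": 0, "dy": 1.5, "dz": -40, "rx": 0, "ry": 0, "rz": 0}], "force": 50}}

```text
time_s: 26.98
position: [0.4542, -0.2456, 0.1644]
ee_rot: [0.901, 0.434, 0.001, 0.003]
ft_force: [0.1, -0.6, -0.7]
gripper_width: 0.0345
grip_force: 50.1
```

```bash
python3 - <<'E'
from go import *
state()
x,y=bay('g',.024,-.038);go(x,y,.16,-78)
E
```

```text
t 26.98 p [ 0.4542 -0.2456  0.1644] w 0.0345 gf 50.1 f [ 0.1 -0.6 -0.7]
R [[0.623, 0.782, 0.006], [0.782, -0.623, -0.005], [-0.0, 0.007, -1.0]]
dx 321.4 dy -87.0 dz 3.6 | rz 39.4 (q6 now -0.05) | rz -140.6 (q6 now -0.05)
```

Call:
{"api": "arm_command", "payload": {"deltas": [{"jaw": 0, "dx": 45, "dy": -12, "dz": 0, "rx": 0, "ry": 0, "rz": 5}, {"jaw": 0, "dx": 95, "dy": -25, "dz": 0, "rx": 0, "ry": 0, "rz": 10}, {"jaw": 0, "dx": 145, "dy": -39, "dz": 0, "rx": 0, "ry": 0, "rz": 16}, {"jaw": 0, "dx": 195, "dy": -52, "dz": 0, "rx": 0, "ry": 0, "rz": 22}, {"jaw": 0, "dx": 245, "dy": -66, "dz": 0, "rx": 0, "ry": 0, "rz": 28}, {"jaw": 0, "dx": 295, "dy": -80, "dz": 0, "rx": 0, "ry": 0, "rz": 34}, {"jaw": 0, "dx": 321, "dy": -87, "dz": 0, "rx": 0, "ry": 0, "rz": 39.4}, {"jaw": 0, "dx": 321, "dy": -87, "dz": 0, "rx": 0, "ry": 0, "rz": 39.4}, {"jaw": 0, "dx": 321, "dy": -87, "dz": 0, "rx": 0, "ry": 0, "rz": 39.4}]}}

```text
time_s: 28.1
position: [0.5847, 0.0599, 0.1602]
ee_rot: [0.994, 0.105, -0.001, 0.0]
ft_force: [-0.2, 0.5, -0.9]
gripper_width: 0.0347
grip_force: 50.1
```

```bash
python3 - <<'E'
from go import *
state()
x,y=bay('g',.024,-.038);go(x,y,.049,-78)
E
```

```text
t 28.1 p [0.5847 0.0599 0.1602] w 0.0347 gf 50.1 f [-0.2  0.5 -0.9]
R [[0.978, 0.209, -0.001], [0.209, -0.978, -0.0], [-0.001, -0.0, -1.0]]
dx 1.9 dy 0.3 dz 111.2 | rz 0.1 (q6 now 1.26) | rz -179.9 (q6 now 1.26)
```

Call:
{"api": "arm_command", "payload": {"deltas": [{"jaw": 0, "dx": 1, "dy": 0, "dz": 50, "rx": 0, "ry": 0, "rz": 0}, {"jaw": 0, "dx": 1, "dy": 0, "dz": 90, "rx": 0, "ry": 0, "rz": 0}, {"jaw": 0, "dx": 1, "dy": 0, "dz": 110, "rx": 0, "ry": 0, "rz": 0}, {"jaw": 0, "dx": 1, "dy": 0, "dz": 111, "rx": 0, "ry": 0, "rz": 0}, {"jaw": 0.58, "dx": 1, "dy": 0, "dz": 111, "rx": 0, "ry": 0, "rz": 0}, {"jaw": 0.58, "dx": 1, "dy": 0, "dz": 111, "rx": 0, "ry": 0, "rz": 0}, {"jaw": 0.58, "dx": 1, "dy": 0, "dz": 104, "rx": 0, "ry": 0, "rz": 0}, {"jaw": 0.58, "dx": 1, "dy": 0, "dz": 50, "rx": 0, "ry": 0, "rz": 0}, {"jaw": 0.6, "dx": 1, "dy": 0, "dz": 0, "rx": 0, "ry": 0, "rz": 0}, {"jaw": 0.7, "dx": 1, "dy": 0, "dz": 0, "rx": 0, "ry": 0, "rz": 0}]}}

```text
time_s: 29.35
position: [0.5879, 0.0607, 0.1656]
ee_rot: [0.994, 0.105, 0.004, 0.001]
ft_force: [0.8, 0.5, -0.4]
gripper_width: 0.0596
grip_force: 0.0
```

```bash
python3 - <<'E'
from go import *
state();go(.5725,-.397,.12,-57.5)
E
```

```text
t 29.35 p [0.5879 0.0607 0.1656] w 0.0596 gf 0.0 f [ 0.8  0.5 -0.4]
R [[0.978, 0.209, 0.009], [0.209, -0.978, -0.001], [0.008, 0.003, -1.0]]
dx -111.0 dy 444.2 dz 45.8 | rz -20.4 (q6 now 1.27) | rz 159.6 (q6 now 1.27)
```

Call:
{"api": "arm_command", "payload": {"deltas": [{"jaw": 0.7, "dx": -13, "dy": 52, "dz": 0, "rx": 0, "ry": 0, "rz": -2}, {"jaw": 0.7, "dx": -27, "dy": 108, "dz": 0, "rx": 0, "ry": 0, "rz": -5}, {"jaw": 0.7, "dx": -41, "dy": 165, "dz": 0, "rx": 0, "ry": 0, "rz": -8}, {"jaw": 0.7, "dx": -55, "dy": 222, "dz": 0, "rx": 0, "ry": 0, "rz": -10}, {"jaw": 0.7, "dx": -69, "dy": 279, "dz": 0, "rx": 0, "ry": 0, "rz": -13}, {"jaw": 0.7, "dx": -83, "dy": 336, "dz": 5, "rx": 0, "ry": 0, "rz": -16}, {"jaw": 0.7, "dx": -97, "dy": 390, "dz": 20, "rx": 0, "ry": 0, "rz": -20}, {"jaw": 0.7, "dx": -108, "dy": 435, "dz": 35, "rx": 0, "ry": 0, "rz": -20.4}, {"jaw": 0.7, "dx": -109, "dy": 444, "dz": 40, "rx": 0, "ry": 0, "rz": -20.4}, {"jaw": 0.7, "dx": -109, "dy": 444, "dz": 40, "rx": 0, "ry": 0, "rz": -20.4}, {"jaw": 0.7, "dx": -109, "dy": 444, "dz": 40, "rx": 0, "ry": 0, "rz": -20.4}]}}

```text
time_s: 30.72
position: [0.5727, -0.3949, 0.1214]
ee_rot: [0.96, 0.28, 0.0, 0.0]
ft_force: [0.4, 0.1, 0.2]
gripper_width: 0.0596
grip_force: 0.0
```

```bash
python3 go.py .5725 -.397 .006 -57.5
```

```text
t 30.73 p [ 0.5727 -0.3949  0.1214] w 0.0596 gf 0.0 f [0.4 0.1 0.2]
R [[0.843, 0.538, 0.0], [0.538, -0.843, -0.0], [0.0, 0.0, -1.0]]
dx -1.3 dy 1.6 dz 115.4 | rz 0.0 (q6 now 0.23) | rz -180.0 (q6 now 0.23)
```

Call:
{"api": "arm_command", "payload": {"deltas": [{"jaw": 0.7, "dx": -0.5, "dy": 1, "dz": 40, "rx": 0, "ry": 0, "rz": 0}, {"jaw": 0.7, "dx": -0.5, "dy": 1, "dz": 85, "rx": 0, "ry": 0, "rz": 0}, {"jaw": 0.7, "dx": -0.5, "dy": 1, "dz": 114, "rx": 0, "ry": 0, "rz": 0}, {"jaw": 0.7, "dx": -0.5, "dy": 1, "dz": 114, "rx": 0, "ry": 0, "rz": 0}, {"jaw": 0, "dx": -0.5, "dy": 1, "dz": 114, "rx": 0, "ry": 0, "rz": 0}, {"jaw": 0, "dx": -0.5, "dy": 1, "dz": 114, "rx": 0, "ry": 0, "rz": 0}, {"jaw": 0, "dx": -0.5, "dy": 1, "dz": 114, "rx": 0, "ry": 0, "rz": 0}, {"jaw": 0, "dx": -0.5, "dy": 1, "dz": 114, "rx": 0, "ry": 0, "rz": 0}, {"jaw": 0, "dx": -0.5, "dy": 1, "dz": 60, "rx": 0, "ry": 0, "rz": 0}, {"jaw": 0, "dx": -0.5, "dy": 1, "dz": 0, "rx": 0, "ry": 0, "rz": 0}, {"jaw": 0, "dx": -0.5, "dy": 1, "dz": -40, "rx": 0, "ry": 0, "rz": 0}, {"jaw": 0, "dx": -0.5, "dy": 1, "dz": -40, "rx": 0, "ry": 0, "rz": 0}], "force": 50}}

```text
time_s: 32.22
position: [0.5733, -0.3982, 0.1656]
ee_rot: [0.96, 0.279, 0.002, 0.004]
ft_force: [-0.7, -0.0, -0.8]
gripper_width: 0.035
grip_force: 50.2
```

```bash
python3 - <<'E'
from go import *
state()
x,y=bay('g',-.032,.038);go(x,y,.16,-78)
E
```

```text
t 32.23 p [ 0.5733 -0.3982  0.1656] w 0.035 gf 50.2 f [-0.7 -0.  -0.8]
R [[0.844, 0.536, 0.006], [0.537, -0.844, -0.006], [0.002, 0.008, -1.0]]
dx 231.0 dy -470.4 dz 2.4 | rz 20.4 (q6 now 0.23) | rz -159.6 (q6 now 0.23)
```

Call:
{"api": "arm_command", "payload": {"deltas": [{"jaw": 0, "dx": 24, "dy": -49, "dz": 0, "rx": 0, "ry": 0, "rz": 2}, {"jaw": 0, "dx": 49, "dy": -100, "dz": 0, "rx": 0, "ry": 0, "rz": 4}, {"jaw": 0, "dx": 74, "dy": -150, "dz": 0, "rx": 0, "ry": 0, "rz": 6}, {"jaw": 0, "dx": 98, "dy": -200, "dz": 0, "rx": 0, "ry": 0, "rz": 8}, {"jaw": 0, "dx": 123, "dy": -250, "dz": 0, "rx": 0, "ry": 0, "rz": 10}, {"jaw": 0, "dx": 147, "dy": -300, "dz": 0, "rx": 0, "ry": 0, "rz": 12}, {"jaw": 0, "dx": 172, "dy": -350, "dz": 0, "rx": 0, "ry": 0, "rz": 14}, {"jaw": 0, "dx": 196, "dy": -400, "dz": 0, "rx": 0, "ry": 0, "rz": 17}, {"jaw": 0, "dx": 221, "dy": -450, "dz": 0, "rx": 0, "ry": 0, "rz": 20.4}, {"jaw": 0, "dx": 231, "dy": -470, "dz": 0, "rx": 0, "ry": 0, "rz": 20.4}, {"jaw": 0, "dx": 231, "dy": -470, "dz": 0, "rx": 0, "ry": 0, "rz": 20.4}, {"jaw": 0, "dx": 231, "dy": -470, "dz": 0, "rx": 0, "ry": 0, "rz": 20.4}]}}

```text
time_s: 33.72
position: [0.515, 0.1225, 0.1603]
ee_rot: [0.995, 0.105, -0.0, 0.0]
ft_force: [0.7, -0.5, -0.6]
gripper_width: 0.0348
grip_force: 50.3
```

```bash
python3 - <<'E'
from go import *
state()
x,y=bay('g',-.032,.038);go(x,y,.049,-78)
E
```

```text
t 33.73 p [0.515  0.1225 0.1603] w 0.0348 gf 50.3 f [ 0.7 -0.5 -0.6]
R [[0.978, 0.208, -0.001], [0.208, -0.978, -0.0], [-0.001, 0.0, -1.0]]
dx 0.9 dy -0.0 dz 111.3 | rz 0.0 (q6 now 1.37) | rz -180.0 (q6 now 1.37)
```

Call:
{"api": "arm_command", "payload": {"deltas": [{"jaw": 0, "dx": 0.5, "dy": 0, "dz": 50, "rx": 0, "ry": 0, "rz": 0}, {"jaw": 0, "dx": 0.5, "dy": 0, "dz": 90, "rx": 0, "ry": 0, "rz": 0}, {"jaw": 0, "dx": 0.5, "dy": 0, "dz": 110, "rx": 0, "ry": 0, "rz": 0}, {"jaw": 0, "dx": 0.5, "dy": 0, "dz": 111, "rx": 0, "ry": 0, "rz": 0}, {"jaw": 0.58, "dx": 0.5, "dy": 0, "dz": 111, "rx": 0, "ry": 0, "rz": 0}, {"jaw": 0.58, "dx": 0.5, "dy": 0, "dz": 111, "rx": 0, "ry": 0, "rz": 0}, {"jaw": 0.58, "dx": 0.5, "dy": 0, "dz": 104, "rx": 0, "ry": 0, "rz": 0}, {"jaw": 0.58, "dx": 0.5, "dy": 0, "dz": 50, "rx": 0, "ry": 0, "rz": 0}, {"jaw": 0.6, "dx": 0.5, "dy": 0, "dz": 0, "rx": 0, "ry": 0, "rz": 0}, {"jaw": 0.7, "dx": 0.5, "dy": 0, "dz": 0, "rx": 0, "ry": 0, "rz": 0}]}}

```text
time_s: 34.98
position: [0.5173, 0.1234, 0.165]
ee_rot: [0.994, 0.105, 0.004, 0.0]
ft_force: [-0.7, -0.2, -0.5]
gripper_width: 0.0599
grip_force: 0.0
```

```bash
python3 - <<'E'
from fit import *
from go import *
for c in('side','top'):snap(c,c+'4.png')
report('coil');report('can')
state();go(.5412,-.4618,.12,-31)
E
```

```text
coil 0.85 xyz [ 0.5407 -0.4618 -0.0013] yaw 60.0 err 0.19
coil 0.82 top only [0.5917 0.0688 0.018 ]
coil 0.72 xyz [0.5749 0.1377 0.001 ] yaw 22.5 err 0.99
coil 0.62 side only [0.5792 0.2049 0.018 ]
coil 0.49 side only [0.5245 0.2015 0.018 ]
can 0.64 side only [0.4934 0.3493 0.022 ]
can 0.43 side only [0.601  0.1396 0.022 ]
t 35.27 p [0.5151 0.1233 0.1597] w 0.0599 gf 0.0 f [-1.3  0.  -0.8]
R [[0.978, 0.209, -0.002], [0.209, -0.978, -0.0], [-0.002, -0.0, -1.0]]
dx -96.4 dy 577.7 dz 39.7 | rz -47.0 (q6 now 1.37) | rz 133.0 (q6 now 1.37)
```

View pics/side4.png

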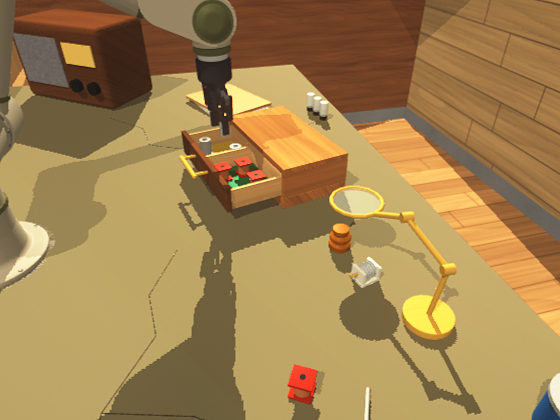

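The side view shows three coils at (222,168), (243,162), (257,176) in the green bay and two cans at (205,146), (236,149) in the yellow bay. One coil is left, at (302,384).

Call:
{"api": "arm_command", "payload": {"deltas": [{"jaw": 0.7, "dx": -10, "dy": 60, "dz": 0, "rx": 0, "ry": 0, "rz": -5}, {"jaw": 0.7, "dx": -20, "dy": 120, "dz": 0, "rx": 0, "ry": 0, "rz": -10}, {"jaw": 0.7, "dx": -30, "dy": 180, "dz": 0, "rx": 0, "ry": 0, "rz": -15}, {"jaw": 0.7, "dx": -40, "dy": 240, "dz": 0, "rx": 0, "ry": 0, "rz": -20}, {"jaw": 0.7, "dx": -50, "dy": 300, "dz": 0, "rx": 0, "ry": 0, "rz": -25}, {"jaw": 0.7, "dx": -60, "dy": 360, "dz": 5, "rx": 0, "ry": 0, "rz": -30}, {"jaw": 0.7, "dx": -70, "dy": 420, "dz": 20, "rx": 0, "ry": 0, "rz": -36}, {"jaw": 0.7, "dx": -80, "dy": 480, "dz": 35, "rx": 0, "ry": 0, "rz": -42}, {"jaw": 0.7, "dx": -90, "dy": 540, "dz": 40, "rx": 0, "ry": 0, "rz": -47}, {"jaw": 0.7, "dx": -96, "dy": 578, "dz": 40, "rx": 0, "ry": 0, "rz": -47}, {"jaw": 0.7, "dx": -96, "dy": 578, "dz": 40, "rx": 0, "ry": 0, "rz": -47}, {"jaw": 0.7, "dx": -96, "dy": 578, "dz": 40, "rx": 0, "ry": 0, "rz": -47}]}}

```text
time_s: 36.78
position: [0.5422, -0.4611, 0.1199]
ee_rot: [0.87, 0.493, -0.0, -0.001]
ft_force: [-0.1, 0.4, 0.3]
gripper_width: 0.06
grip_force: 0.0
```

```bash
python3 go.py .5412 -.4618 .006 -31
```

```text
t 36.77 p [ 0.5422 -0.4611  0.1199] w 0.06 gf 0.0 f [-0.1  0.4  0.3]
R [[0.514, 0.858, -0.001], [0.858, -0.514, 0.001], [0.001, -0.002, -1.0]]
dx -1.2 dy -0.3 dz 113.9 | rz 0.1 (q6 now -0.33) | rz -179.9 (q6 now -0.33)
```

Call:
{"api": "arm_command", "payload": {"deltas": [{"jaw": 0.7, "dx": -1, "dy": 0, "dz": 40, "rx": 0, "ry": 0, "rz": 0}, {"jaw": 0.7, "dx": -1, "dy": 0, "dz": 85, "rx": 0, "ry": 0, "rz": 0}, {"jaw": 0.7, "dx": -1, "dy": 0, "dz": 113, "rx": 0, "ry": 0, "rz": 0}, {"jaw": 0.7, "dx": -1, "dy": 0, "dz": 113, "rx": 0, "ry": 0, "rz": 0}, {"jaw": 0, "dx": -1, "dy": 0, "dz": 113, "rx": 0, "ry": 0, "rz": 0}, {"jaw": 0, "dx": -1, "dy": 0, "dz": 113, "rx": 0, "ry": 0, "rz": 0}, {"jaw": 0, "dx": -1, "dy": 0, "dz": 113, "rx": 0, "ry": 0, "rz": 0}, {"jaw": 0, "dx": -1, "dy": 0, "dz": 113, "rx": 0, "ry": 0, "rz": 0}, {"jaw": 0, "dx": -1, "dy": 0, "dz": 60, "rx": 0, "ry": 0, "rz": 0}, {"jaw": 0, "dx": -1, "dy": 0, "dz": 0, "rx": 0, "ry": 0, "rz": 0}, {"jaw": 0, "dx": -1, "dy": 0, "dz": -40, "rx": 0, "ry": 0, "rz": 0}, {"jaw": 0, "dx": -1, "dy": 0, "dz": -40, "rx": 0, "ry": 0, "rz": 0}], "force": 50}}

```text
time_s: 38.28
position: [0.5426, -0.4638, 0.1657]
ee_rot: [0.87, 0.493, 0.001, 0.004]
ft_force: [0.1, -0.1, -0.9]
gripper_width: 0.0347
grip_force: 50.1
```

```bash
python3 - <<'E'
from go import *
state()
x,y=bay('g',-.032,-.038);go(x,y,.16,-78)
E
```

```text
t 38.27 p [ 0.5426 -0.4638  0.1657] w 0.0347 gf 50.1 f [ 0.1 -0.1 -0.9]
R [[0.514, 0.858, 0.005], [0.858, -0.514, -0.006], [-0.003, 0.008, -1.0]]
dx 433.5 dy -272.9 dz 2.5 | rz 47.0 (q6 now -0.33) | rz -133.0 (q6 now -0.33)
```

Call:
{"api": "arm_command", "payload": {"deltas": [{"jaw": 0, "dx": 43, "dy": -27, "dz": 0, "rx": 0, "ry": 0, "rz": 4}, {"jaw": 0, "dx": 86, "dy": -54, "dz": 0, "rx": 0, "ry": 0, "rz": 8}, {"jaw": 0, "dx": 130, "dy": -82, "dz": 0, "rx": 0, "ry": 0, "rz": 13}, {"jaw": 0, "dx": 173, "dy": -109, "dz": 0, "rx": 0, "ry": 0, "rz": 18}, {"jaw": 0, "dx": 217, "dy": -136, "dz": 0, "rx": 0, "ry": 0, "rz": 23}, {"jaw": 0, "dx": 260, "dy": -164, "dz": 0, "rx": 0, "ry": 0, "rz": 28}, {"jaw": 0, "dx": 303, "dy": -191, "dz": 0, "rx": 0, "ry": 0, "rz": 33}, {"jaw": 0, "dx": 346, "dy": -218, "dz": 0, "rx": 0, "ry": 0, "rz": 38}, {"jaw": 0, "dx": 390, "dy": -245, "dz": 0, "rx": 0, "ry": 0, "rz": 43}, {"jaw": 0, "dx": 433, "dy": -273, "dz": 0, "rx": 0, "ry": 0, "rz": 47}, {"jaw": 0, "dx": 433, "dy": -273, "dz": 0, "rx": 0, "ry": 0, "rz": 47}, {"jaw": 0, "dx": 433, "dy": -273, "dz": 0, "rx": 0, "ry": 0, "rz": 47}]}}

```text
time_s: 39.78
position: [0.5302, 0.0486, 0.1603]
ee_rot: [0.994, 0.105, -0.0, 0.0]
ft_force: [0.8, -0.7, -0.9]
gripper_width: 0.0344
grip_force: 50.2
```

```bash
python3 - <<'E'
from go import *
state()
x,y=bay('g',-.032,-.038);go(x,y,.049,-78)
E
```

```text
t 39.77 p [0.5302 0.0486 0.1603] w 0.0344 gf 50.2 f [ 0.8 -0.7 -0.9]
R [[0.978, 0.209, -0.001], [0.209, -0.978, -0.0], [-0.001, 0.0, -1.0]]
dx 1.5 dy 0.6 dz 111.3 | rz 0.1 (q6 now 1.23) | rz -179.9 (q6 now 1.23)
```

Call:
{"api": "arm_command", "payload": {"deltas": [{"jaw": 0, "dx": 0.5, "dy": 0, "dz": 50, "rx": 0, "ry": 0, "rz": 0}, {"jaw": 0, "dx": 0.5, "dy": 0, "dz": 90, "rx": 0, "ry": 0, "rz": 0}, {"jaw": 0, "dx": 0.5, "dy": 0, "dz": 110, "rx": 0, "ry": 0, "rz": 0}, {"jaw": 0, "dx": 0.5, "dy": 0, "dz": 111, "rx": 0, "ry": 0, "rz": 0}, {"jaw": 0.58, "dx": 0.5, "dy": 0, "dz": 111, "rx": 0, "ry": 0, "rz": 0}, {"jaw": 0.58, "dx": 0.5, "dy": 0, "dz": 111, "rx": 0, "ry": 0, "rz": 0}, {"jaw": 0.58, "dx": 0.5, "dy": 0, "dz": 104, "rx": 0, "ry": 0, "rz": 0}, {"jaw": 0.58, "dx": 0.5, "dy": 0, "dz": 50, "rx": 0, "ry": 0, "rz": 0}, {"jaw": 0.6, "dx": 0.5, "dy": 0, "dz": 0, "rx": 0, "ry": 0, "rz": 0}, {"jaw": 0.2, "dx": -60, "dy": 0, "dz": 0, "rx": 0, "ry": 0, "rz": 0}, {"jaw": 0, "dx": -110, "dy": 40, "dz": 0, "rx": 0, "ry": 0, "rz": 0}, {"jaw": 0, "dx": -150, "dy": 80, "dz": 0, "rx": 0, "ry": 0, "rz": 0}]}}

```text
time_s: 41.28
position: [0.399, -0.0613, 0.1615]
ee_rot: [0.994, 0.106, 0.001, 0.0]
ft_force: [0.6, -0.7, -0.4]
gripper_width: 0.0
grip_force: 0.0
```

```bash
python3 - <<'E'
from fit import *
from go import *
a=snap('top');b=snap('side')
A=cv2.resize(a[100:300,55:325,::-1],(540,400),interpolation=cv2.INTER_CUBIC);B=cv2.resize(b[100:240,160:360,::-1],(260*2//2,182))
cv2.imwrite('pics/c5.png',np.hstack([A,np.vstack([B,np.zeros((218,260,3),np.uint8)])]))
for k in('coil','can'):
    for c in('top','side'):
        for r in tip_of(k+'1_mid',c): print(k,c,round(r['score'],2),atz(c,*np.array(r['location'])*[560,420],.06).round(3))
state()
x,y=chest(-.268,0);print(x,y);go(x,y,.18,12)
E
```

```text
coil top 0.69 [0.571 0.124 0.06 ]
coil top 0.69 [0.441 0.138 0.06 ]
coil side 0.75 [0.565 0.12  0.06 ]
can top 0.46 [0.555 0.204 0.06 ]
can side 0.68 [ 0.701 -0.321  0.06 ]
can side 0.42 [0.559 0.187 0.06 ]
can side 0.19 [0.569 0.128 0.06 ]
t 41.58 p [ 0.4009 -0.0601  0.1611] w 0.0 gf 0.0 f [0.4 0.5 0.3]
R [[0.978, 0.209, 0.001], [0.209, -0.978, -0.0], [0.001, 0.0, -1.0]]
0.42785644300334 0.1422796668608405
dx 68.8 dy -192.3 dz -18.9 | rz -89.9 (q6 now 0.92) | rz 90.1 (q6 now 0.92)
```

View pics/c5.png

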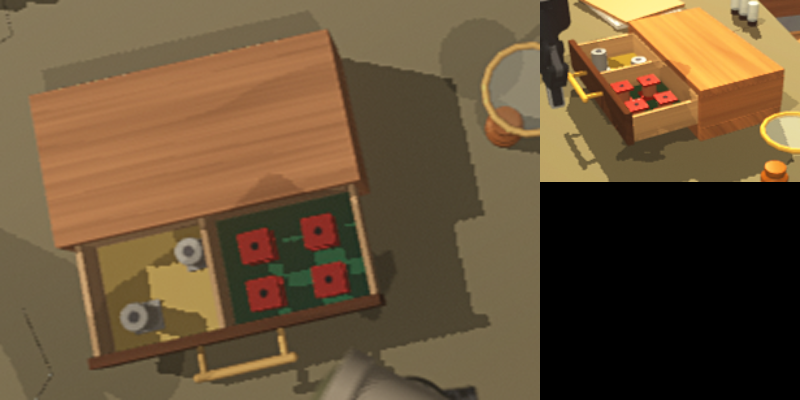

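Four coils stand apart in the green bay (crop (255,245), (320,231), (264,294), (329,279)) and two cans in the yellow bay ((188,250), (134,317)). The table is otherwise clear. The next step is to close the drawer.

Call:
{"api": "arm_command", "payload": {"deltas": [{"jaw": 0.25, "dx": 7, "dy": -20, "dz": -19, "rx": 0, "ry": 0, "rz": -10}, {"jaw": 0.25, "dx": 15, "dy": -40, "dz": -19, "rx": 0, "ry": 0, "rz": -20}, {"jaw": 0.25, "dx": 22, "dy": -60, "dz": -19, "rx": 0, "ry": 0, "rz": -30}, {"jaw": 0.25, "dx": 30, "dy": -80, "dz": -19, "rx": 0, "ry": 0, "rz": -40}, {"jaw": 0.25, "dx": 37, "dy": -100, "dz": -19, "rx": 0, "ry": 0, "rz": -50}, {"jaw": 0.25, "dx": 45, "dy": -120, "dz": -19, "rx": 0, "ry": 0, "rz": -60}, {"jaw": 0.25, "dx": 52, "dy": -145, "dz": -19, "rx": 0, "ry": 0, "rz": -70}, {"jaw": 0.25, "dx": 60, "dy": -170, "dz": -19, "rx": 0, "ry": 0, "rz": -80}, {"jaw": 0.25, "dx": 69, "dy": -190, "dz": -19, "rx": 0, "ry": 0, "rz": -90}, {"jaw": 0.25, "dx": 69, "dy": -190, "dz": -19, "rx": 0, "ry": 0, "rz": -90}, {"jaw": 0.25, "dx": 69, "dy": -190, "dz": -19, "rx": 0, "ry": 0, "rz": -90}]}}

```text
time_s: 42.95
position: [0.428, 0.1398, 0.1796]
ee_rot: [0.63, 0.777, -0.0, -0.0]
ft_force: [-0.4, 0.7, 0.1]
gripper_width: 0.0214
grip_force: 0.0
```

```bash
python3 go.py .4288 .139 .058 12
```

```text
t 42.95 p [0.428  0.1398 0.1796] w 0.0214 gf 0.0 f [-0.4  0.7  0.1]
R [[-0.207, 0.978, -0.0], [0.978, 0.207, -0.0], [-0.0, -0.0, -1.0]]
dx -0.9 dy 0.6 dz 121.6 | rz -0.1 (q6 now -0.15) | rz 179.9 (q6 now -0.15)
```

Call:
{"api": "arm_command", "payload": {"deltas": [{"jaw": 0.25, "dx": 0, "dy": 0.5, "dz": 40, "rx": 0, "ry": 0, "rz": 0}, {"jaw": 0.25, "dx": 0, "dy": 0.5, "dz": 80, "rx": 0, "ry": 0, "rz": 0}, {"jaw": 0.25, "dx": 0, "dy": 0.5, "dz": 110, "rx": 0, "ry": 0, "rz": 0}, {"jaw": 0.25, "dx": 0, "dy": 0.5, "dz": 122, "rx": 0, "ry": 0, "rz": 0}, {"jaw": 0.25, "dx": 0, "dy": 0.5, "dz": 122, "rx": 0, "ry": 0, "rz": 0}, {"jaw": 0, "dx": 0, "dy": 0.5, "dz": 122, "rx": 0, "ry": 0, "rz": 0}, {"jaw": 0, "dx": 0, "dy": 0.5, "dz": 122, "rx": 0, "ry": 0, "rz": 0}, {"jaw": 0, "dx": 0, "dy": 0.5, "dz": 122, "rx": 0, "ry": 0, "rz": 0}, {"jaw": 0, "dx": 0, "dy": 0.5, "dz": 122, "rx": 0, "ry": 0, "rz": 0}], "force": 40}}

```text
time_s: 44.08
position: [0.4296, 0.1396, 0.0588]
ee_rot: [0.629, 0.777, 0.001, 0.001]
ft_force: [0.5, -1.8, 7.1]
gripper_width: 0.0096
grip_force: 39.6
```

Call:
{"api": "arm_command", "payload": {"deltas": [{"jaw": 0, "dx": 0, "dy": 5, "dz": 0, "rx": 0, "ry": 0, "rz": 0}, {"jaw": 0, "dx": 0, "dy": 15, "dz": 0, "rx": 0, "ry": 0, "rz": 0}, {"jaw": 0, "dx": 0, "dy": 28, "dz": 0, "rx": 0, "ry": 0, "rz": 0}, {"jaw": 0, "dx": 0, "dy": 42, "dz": 0, "rx": 0, "ry": 0, "rz": 0}, {"jaw": 0, "dx": 0, "dy": 56, "dz": 0, "rx": 0, "ry": 0, "rz": 0}, {"jaw": 0, "dx": 0, "dy": 70, "dz": 0, "rx": 0, "ry": 0, "rz": 0}, {"jaw": 0, "dx": 0, "dy": 84, "dz": 0, "rx": 0, "ry": 0, "rz": 0}, {"jaw": 0, "dx": 0, "dy": 97, "dz": 0, "rx": 0, "ry": 0, "rz": 0}, {"jaw": 0, "dx": 0, "dy": 108, "dz": 0, "rx": 0, "ry": 0, "rz": 0}, {"jaw": 0, "dx": 0, "dy": 117, "dz": 0, "rx": 0, "ry": 0, "rz": 0}, {"jaw": 0, "dx": 0, "dy": 123, "dz": 0, "rx": 0, "ry": 0, "rz": 0}, {"jaw": 0, "dx": 0, "dy": 125, "dz": 0, "rx": 0, "ry": 0, "rz": 0}]}}

```text
time_s: 45.58
position: [0.5513, 0.1664, 0.0588]
ee_rot: [0.629, 0.777, 0.001, 0.0]
ft_force: [-2.7, 0.8, 7.0]
gripper_width: 0.0096
grip_force: 39.7
```

Call:
{"api": "arm_command", "payload": {"deltas": [{"jaw": 0, "dx": 0, "dy": 3, "dz": 0, "rx": 0, "ry": 0, "rz": 0}, {"jaw": 0, "dx": 0, "dy": 5, "dz": 0, "rx": 0, "ry": 0, "rz": 0}, {"jaw": 0, "dx": 0, "dy": 5, "dz": 0, "rx": 0, "ry": 0, "rz": 0}]}}

```text
time_s: 45.95
position: [0.5556, 0.1673, 0.0588]
ee_rot: [0.629, 0.777, 0.0, -0.0]
ft_force: [-4.3, 1.2, 8.1]
gripper_width: 0.0096
grip_force: 39.9
```

Call:
{"api": "arm_command", "payload": {"deltas": [{"jaw": 0, "dx": 0, "dy": 2, "dz": 0, "rx": 0, "ry": 0, "rz": 0}, {"jaw": 0, "dx": 0, "dy": 3, "dz": 0, "rx": 0, "ry": 0, "rz": 0}, {"jaw": 0, "dx": 0, "dy": 3, "dz": 0, "rx": 0, "ry": 0, "rz": 0}]}}

```text
time_s: 46.32
position: [0.5556, 0.1673, 0.0587]
ee_rot: [0.629, 0.778, -0.003, -0.003]
ft_force: [-20.8, -4.2, 19.2]
gripper_width: 0.0095
grip_force: 41.2
```

At the home stop. I will relax, release and lift away.

Call:
{"api": "arm_command", "payload": {"deltas": [{"jaw": 0, "dx": 0, "dy": -3, "dz": 0, "rx": 0, "ry": 0, "rz": 0}, {"jaw": 0.25, "dx": 0, "dy": -3, "dz": 0, "rx": 0, "ry": 0, "rz": 0}, {"jaw": 0.25, "dx": 0, "dy": -3, "dz": 0, "rx": 0, "ry": 0, "rz": 0}, {"jaw": 0.25, "dx": 0, "dy": -3, "dz": 0, "rx": 0, "ry": 0, "rz": 0}, {"jaw": 0.25, "dx": 0, "dy": -3, "dz": -40, "rx": 0, "ry": 0, "rz": 0}, {"jaw": 0.25, "dx": 0, "dy": -3, "dz": -90, "rx": 0, "ry": 0, "rz": 0}, {"jaw": 0.25, "dx": 0, "dy": -20, "dz": -140, "rx": 0, "ry": 0, "rz": 0}, {"jaw": 0.25, "dx": -60, "dy": -60, "dz": -150, "rx": 0, "ry": 0, "rz": 0}, {"jaw": 0.25, "dx": -120, "dy": -80, "dz": -150, "rx": 0, "ry": 0, "rz": 0}, {"jaw": 0.25, "dx": -180, "dy": -100, "dz": -150, "rx": 0, "ry": 0, "rz": 0}, {"jaw": 0.25, "dx": -240, "dy": -100, "dz": -150, "rx": 0, "ry": 0, "rz": 0}, {"jaw": 0.25, "dx": -240, "dy": -100, "dz": -150, "rx": 0, "ry": 0, "rz": 0}]}}

```text
time_s: 47.82
position: [0.5111, -0.0914, 0.2076]
ee_rot: [0.631, 0.776, -0.0, 0.0]
ft_force: [0.8, 1.6, 0.9]
gripper_width: 0.0217
grip_force: 0.0
```

```bash
python3 - <<'E'
from h import *
a=snap('top');b=snap('side')
A=cv2.resize(a[100:300,55:355,::-1],(480,320),interpolation=cv2.INTER_CUBIC);B=cv2.resize(b[90:300,150:360,::-1],(320,320))
cv2.imwrite('pics/c6.png',np.hstack([A,B]));state()
print(((proj('top',[*chest(-.138,0),.076])-[55,100])*1.6).round())
E
```

```text
t 47.92 p [ 0.511  -0.0888  0.2075] w 0.0213 gf 0.0 f [ 0.3  0.9 -0.2]
R [[-0.207, 0.978, -0.0], [0.978, 0.207, 0.0], [0.0, -0.0, -1.0]]
[179. 207.]
```

View pics/c6.png

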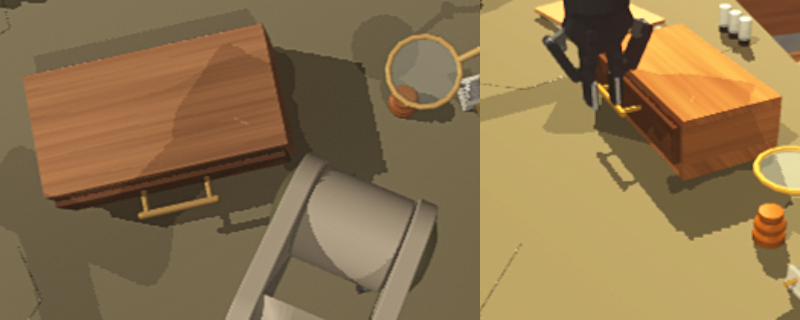

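The drawer is home, with the handle at (179,207) as predicted. The arm is clear and the insulator and capacitor are in place.

```bash
python3 -c "
from rig import env
print(env.hand_in())"
```

```text
the job is handed in; nothing more can be done
None
```

The job is handed in: the four coils that were on the table are in the green bay, the two cans are in the yellow bay, the drawer is pushed fully home, and the insulator and capacitor were left where they stood; the hand-in gave no verdict.

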